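Pack up the boiler service kit

ROBOT

A 7-joint arm with a two-finger parallel gripper is mounted at the origin on the work surface. World frame = base frame: x ahead of the robot, y to its left, z up, the work surface at z = 0. Lengths are in m, angles in rad, forces in N, time in s.
With the tool pointing down it reaches from about 0.35 to 0.9 m from the base axis. Payload 7.2 kg.
Tool frame: the origin (TCP) lies at the very end of the fingers, on their centre line; the grasp point (between the pads) lies 19 mm behind it; z points along the fingers, x is the direction in which the jaws open and shut, and the axes are right-handed (so a half turn about z gives the same grasp; the last joint's range is limited). The gripper opens to 88 mm and grips with 3 to 60 N. Pads are 20 mm wide; open, the fingers measure 115 mm over their backs; the gripper's body (75 mm by 178 mm) begins 61 mm behind the grasp point.
Start: joints at [1.263, 0.411, -0.013, 1.596, 0.006, 1.134, -0.082], TCP at [0.148, -0.607, 0.223] pointing down, gripper open.
Joint ranges: [-2.95, 2.95], [-0.29, 1.99], [-1.47, 1.44], [0.14, 2.54], [-1.03, 4.17], [0.13, 1.85], [-2.86, 2.86]. Speed limits (rad/s): [2.39, 2.39, 3.01, 3.01, 3.14, 3.14, 3.14].

INTERFACE

Orientations are given as a unit quaternion [x, y, z, w].
In Python, from cell import r, eyes gives the robot as it stands. The module is installed in compiled form; this text tells all that it offers.
- The arm moves only by the tool drive_tool, never from a script. Its argument "motion" is a list of rows, each a list of 7 numbers: the turn, a rotation vector about the tool's x, y, z in rad, then the shift along the tool's x, y, z in mm, then the opening, from 0 (shut) to 1 (fully open). A call has 1 to 5 rows; each row shifts and turns the pose as measured when the row begins, along the tool's axes as they then stand; what a row does not reach is not made up. A row lasts 1/12 s, in which the tool goes at most 41.7 mm and 7.16 degrees, less where a joint would pass 70% of its speed; a pose out of reach is approached as far as the arm can. A call with a gripper value outside its range is refused whole. The fingers move at their own pace and stop on an object; the grip force is fixed at half the most. Time passes only in rows, so rows that do not move let the fingers close. It gives the time, the measured TCP pose, the force and the opening at its end, in the units of the state.
- r.get_obs(): the state, without advancing time (a new reading comes with each control period).
- eyes.read_camera(name): name is "side" or "top" or "wrist"; returns a dict with "image" (420x560x3 uint8, red, green, blue), "camera_matrix" (3x3 intrinsics, pixels), "R" (3x3) and "t" (3): a world point X has camera coordinates R X + t; the wrist camera has in their place "T_tool_cam" (4x4, takes a point from camera to tool coordinates, whose origin is the TCP and whose axes are the tool frame's). Camera axes: x right, y down, z forward; pixel columns grow to the right and rows downward; lengths in m; the calibration is good to about 2 mm. A picture is of the moment at which its call begins: read the wrist's pose just before it. There is no depth.
- r.finish_job(): hands the job in, once; it reports no verdict.
The state is a dict: "time": time; "qpos": joint angles; "qvel": joint speeds; "joint_efforts": joint torques, N m; "eef_pos": TCP position; "orientation": TCP orientation; "force": force on the tool from outside, world axes, zero at the start; "ft_torque": the same for the moment, N m; "opening": opening from 0.0 (shut) to 1.0 (fully open).
Only numpy, scipy, OpenCV 4.12 (cv2) and the standard library are available. Lean on these libraries where they do the work, as an engineer would, in place of code of your own. Each camera call takes 0.05 s, during which the arm holds its last target. There are 200 camera calls.

TASK

The boiler service is done, so pack the kit for the van: slide the scraper blade-first fully home into the channel of its holder, then turn the cam knob clockwise until the sprung keeper drops into the cam's notch and locks the blade in. Lift each paste tin to feel whether it is full or empty: stand the full ones upright in the shallow black kit tray and put the empties in the deep grey scrap tub, in any order. Leave the alarm, the copper elbow and the spanner where they are.

Things in the scene. Friction and masses are not known exactly. Their poses are not given: they have to be found in the camera images.
- holder: blade holder, fixed: grey base plate 190 (x) x 104 (y) mm, 6 mm thick; origin at the centre of its underside, z up. On its -x side (centre line x = -65 mm) a flat horizontal channel for the blade runs along y, 40 mm high outside, its middle open above; on the +x side sits the cam knob, and a spring bracket 56 mm high at x = 86 mm
- slot_mouth (a point): centre of the channel's open end, 31.5 mm above the table, the mid-plane of a blade lying on the bed; axes as the holder's. The blade goes in towards +y. Channel inside: 44 mm wide, 7 mm high (30 to 37 mm above the table: aim the blade's mid-plane 2 mm above this point). Flared guides widen the mouth from 13 mm in front of it
- slot_end (a point): centre of the channel's end stop, 90 mm beyond the mouth, same height and axes; the scraper's tip touches it when fully home, its shoulder then 16 mm outside the mouth
- scraper: loose scraper, lying flat, 0.16 kg: black handle 94 long, 26 wide, 22 mm thick; steel blade 106 long, 40 wide, 3 mm thick, its mid-plane 11 mm above the handle's underside; a notch 16 mm long, 9 mm deep in each edge, 45 mm from the tip. Faces alike. Origin: on the underside below the shoulder (handle meets blade); x to the tip (+106 mm), handle to -94 mm. Centre of mass 10 mm behind the shoulder
- cam_knob (a joint): knob angle, rad; grows clockwise seen from above; 0 to 2.75, starts at 0 to 0.9, stays where left (friction under 0.1 N m). The 72 mm steel cam disc under the grip has one wide notch: the keeper starts to drop at about 2.2 and is fully in from about 2.5; the notch's far wall stops the knob at about 2.7. Turning back lifts the keeper out over a ramp (up to 1 N m)
- cam_knob_grip (a point): on the knob's vertical axis, at the height to grip, 75 mm above the table. x points along the black bar grip to its pointed nose, over the notch: along the holder's +x (to the roller) at 2.618 rad, and counter-clockwise of that by 2.618 minus the joint value. Bar: 16 mm wide, -32 to +30 mm along x, 58 to 84 mm above the table; cam disc's top at 54 mm
- keeper (a joint): travel of the sprung keeper, m: a slide plate under the cam whose roller the spring presses (8 N) on the cam's rim, on the side away from the channel. 0 while it rides the rim; at the notch it drops to about 0.009 towards the channel and its 9 mm wide tongue enters the scraper's notch. A blade more than 3 mm short of home stops it; dropped too early it blocks the channel
- keeper_tip (a point): end of the keeper's tongue, 34 mm above the table, halfway along the channel; 4 mm beside the blade's edge while held back
- tray: kit tray, fixed: shallow black open tray, outside 128 (x) x 232 (y) mm, 35 mm high, walls and floor 5 mm; origin at the centre of its underside, z up. Room for three tins in a row along y. Tray and tub may stand in each other's place
- tub: scrap tub, fixed: deep grey open tub, outside 138 (x) x 222 (y) mm, 80 mm high, walls and floor 5 mm; origin at the centre of its underside, z up
- tin_1: one of up to six identical paste tins (some may be absent): round, metal, closed lid, 62 mm diameter, 50 mm high, standing at the start. Full ones weigh about 0.45 kg, empty ones about 0.09 kg; only lifting tells. Origin: centre of its base, z up
- tin_2: another such tin, as tin_1
- tin_3: another such tin, as tin_1
- tin_4: another such tin, as tin_1
- tin_5: another such tin, as tin_1
- tin_6: another such tin, as tin_1
- co_alarm: bystander: white carbon monoxide alarm lying flat, 75 x 120 x 34 mm; origin at the centre of its underside
- copper_elbow: bystander: copper pipe elbow with two brass nuts, legs about 95 mm, 31 mm high; origin on the table under one leg
- wrench: bystander: steel spanner 200 mm long lying flat; origin at the centre of its underside
Mind the look-alikes: they are no part of the job. Leave any green look-alike of the tin_3 alone.

How it is judged:
On the way, in this order (a step that is already met when the one before it is completed fails the run):
1. the scraper is fully home in the channel, the keeper still held back (y of scraper in the frame of slot_end between -0.111 and -0.1 m and angle between the x axis of scraper and the y axis of holder, either way round below 0.12 rad and x of scraper in the frame of slot_mouth between -0.006 and 0.006 m and z of scraper in the frame of slot_mouth between -0.022 and -0.002 m and value of joint keeper below 0.003 m), for 0.2 s.
2. the keeper has dropped into the cam's notch with the scraper home (y of scraper in the frame of slot_end between -0.111 and -0.1 m and angle between the x axis of scraper and the y axis of holder, either way round below 0.12 rad and x of scraper in the frame of slot_mouth between -0.006 and 0.006 m and z of scraper in the frame of slot_mouth between -0.022 and -0.002 m and value of joint keeper above 0.0065 m and value of joint cam_knob above 2.35 rad), for 0.2 s.
At the end, for the whole second after the job is handed in: scraper tip within 5 mm of the end stop; knob past 2.35 rad, keeper dropped 6.5 mm or more; every full tin present stands upright (within 0.25 rad) on the tray floor; every empty tin present is in the tub below its rim; all at rest (all of step 2 and linear speed of each of scraper, tin_2, tin_3, tin_6, tin_1, tin_4, tin_5 below 0.02 m/s and x of tin_2 in the frame of tray between -0.06 and 0.06 m and y of tin_2 in the frame of tray between -0.112 and 0.112 m and z of each of tin_2, tin_3, tin_6 in the frame of tray below 0.02 m and angle between each of tin_2, tin_3, tin_6's own z axis and vertical below 0.25 rad and x of tin_3 in the frame of tray between -0.06 and 0.06 m and y of tin_3 in the frame of tray between -0.112 and 0.112 m and x of tin_6 in the frame of tray between -0.06 and 0.06 m and y of tin_6 in the frame of tray between -0.112 and 0.112 m and x of tin_1 in the frame of tub between -0.065 and 0.065 m and y of tin_1 in the frame of tub between -0.107 and 0.107 m and z of each of tin_1, tin_4, tin_5 in the frame of tub below 0.078 m and x of tin_4 in the frame of tub between -0.065 and 0.065 m and y of tin_4 in the frame of tub between -0.107 and 0.107 m and x of tin_5 in the frame of tub between -0.065 and 0.065 m and y of tin_5 in the frame of tub between -0.107 and 0.107 m); the robot touches nothing.
It fails at once if the alarm was moved more than 40 mm (distance of co_alarm from where it was at the start of the episode above 0.04 m).
It fails at once if the copper elbow was moved more than 40 mm (distance of copper_elbow from where it was at the start of the episode above 0.04 m).
It fails at once if the spanner was moved more than 40 mm (distance of wrench from where it was at the start of the episode above 0.04 m).
Of tin_1, tin_2, tin_3, tin_4, tin_5, tin_6 only 4 to 6 are there at a start; the rules pass over those that are not, and their reading is None.
At some moment in a run one of tin_1, tin_2, tin_3, tin_4, tin_5, tin_6, scraper may be knocked a few centimetres aside while the robot is not near it.
Once in a run the grip may slacken for a moment while it holds something.
It also fails if it takes over 210 s, if anything falls off the work surface, if the arm or the gripper's body presses on something with over 40 N, if the wrist force passes 120 N, or if a joint passes its speed limit or range.

## Working session

There is one attempt and no reset: what is moved stays moved. The work goes in short steps, Python scripts to look and compute and a tool call to move; the robot and the scene stay as the last step left them, time stands still between calls to the robot, and variables do not carry over. Pictures are saved under pics/ and viewed, about 12 in all and at most 16, crops included, and the job is handed in when it is done.

Besides the shell and the picture viewer there is one more tool, called after "Request:" by a JSON object that holds its "api" and its "payload", one argument or row to a line. drive_tool: Moves the arm, as the interface text tells. Its arguments: {"type":"object","properties":{"motion":{"type":"array","items":{"type":"array","items":{"type":"number"}}}},"required":["motion"]}

```bash
mkdir -p pics; cat > h.py <<'E'
import numpy as np, cv2
from cell import r, eyes
from scipy.spatial.transform import Rotation as R
def cam(n, fn=None):
    o=r.get_obs(); c=eyes.read_camera(n)
    if n=="wrist":
        T=np.eye(4);T[:3,:3]=R.from_quat(o["orientation"]).as_matrix();T[:3,3]=o["eef_pos"]
        W=np.linalg.inv(T@np.array(c["T_tool_cam"]));c["R"]=W[:3,:3];c["t"]=W[:3,3]
    c["R"]=np.array(c["R"]);c["t"]=np.array(c["t"])
    if fn: cv2.imwrite(fn,c["image"][:,:,::-1])
    return c
def back(c,u,v,z):
    K=np.array(c["camera_matrix"]);d=c["R"].T@np.linalg.solve(K,[u,v,1]);o=-c["R"].T@c["t"]
    return o+d*(z-o[2])/d[2]
def proj(c,X):
    p=np.array(c["camera_matrix"])@(c["R"]@np.array(X)+c["t"]);return p[:2]/p[2]
E
python3 - <<'E'
from h import *
import pickle
o=r.get_obs();print(o)
for n in("top","side","wrist"):
    c=cam(n);pickle.dump(c,open(n+".pkl","wb"))
    print(n,c["camera_matrix"],-c["R"].T@c["t"],c["R"])
    im=c["image"][:,:,::-1]
    cv2.imwrite(f"pics/{n}0.png",cv2.resize(im,(800,600),interpolation=cv2.INTER_CUBIC))
E
```

```text
{'time': 0.0, 'qpos': array([ 1.26286   ,  0.41189124, -0.0127172 ,  1.59702627,  0.00559802,
        1.13429297, -0.08221435]), 'qvel': array([ 3.61728847e-04,  1.04252216e-03,  8.24809153e-04, -1.61372090e-04,
        3.68007433e-04,  1.17231041e-03, -4.96250335e-05]), 'joint_efforts': array([ 3.46271017e-04, -5.87953842e+01,  6.41746446e-01, -2.91078490e+01,
       -5.37612895e-02,  1.82096218e-02,  8.86589601e-05]), 'eef_pos': array([ 0.14824906, -0.6066513 ,  0.22182172]), 'orientation': array([ 7.86593744e-01, -6.17470368e-01, -6.54244764e-04, -4.44774786e-04]), 'force': array([0.94883185, 0.25484653, 0.14399798]), 'ft_torque': array([ 0.02965621, -0.01298573,  0.02964819]), 'opening': 1.001466997091676}
top [[452.522893     0.         270.68143386]
 [  0.         452.522893   209.20578842]
 [  0.           0.           1.        ]] [0.46143095 0.02558472 1.28294424] [[-0.0172599  -0.99983155 -0.00624228]
 [-0.98895561  0.01799064 -0.14711606]
 [ 0.14720358  0.00363413 -0.98909954]]
side [[435.52232801   0.         283.27155216]
 [  0.         435.52232801 214.90302317]
 [  0.           0.           1.        ]] [ 0.22280993 -0.54653116  0.80754927] [[ 0.83364747 -0.55227148  0.00530248]
 [-0.393092   -0.60005717 -0.69671376]
 [ 0.38795693  0.5787293  -0.71732964]]
wrist [[331.04760354   0.         282.89860683]
 [  0.         331.04760354 210.29858112]
 [  0.           0.           1.        ]] [ 0.22590984 -0.58748228  0.38387044] [[ 2.37480013e-01 -9.71392306e-01  4.81420917e-04]
 [-9.29672063e-01 -2.27136765e-01  2.90032317e-01]
 [-2.81625813e-01 -6.93244420e-02 -9.57016731e-01]]
```

View pics/top0.png

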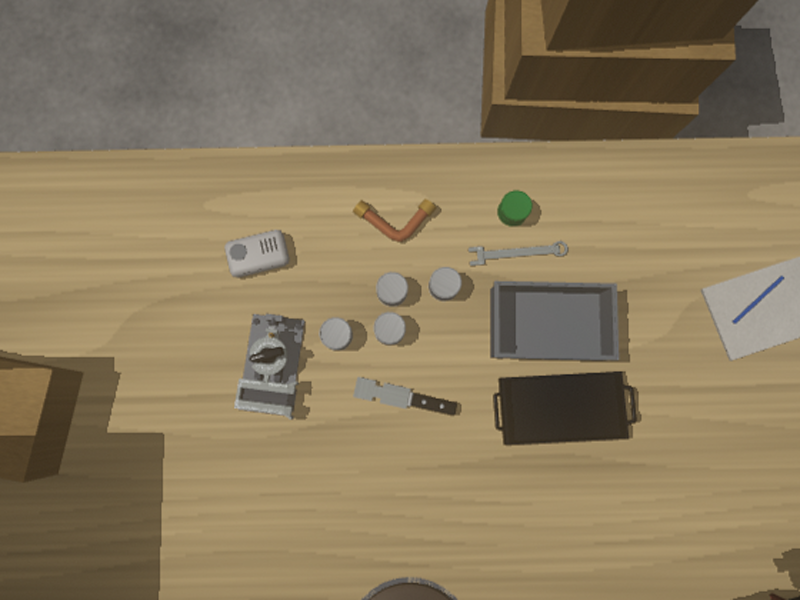

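View pics/side0.png

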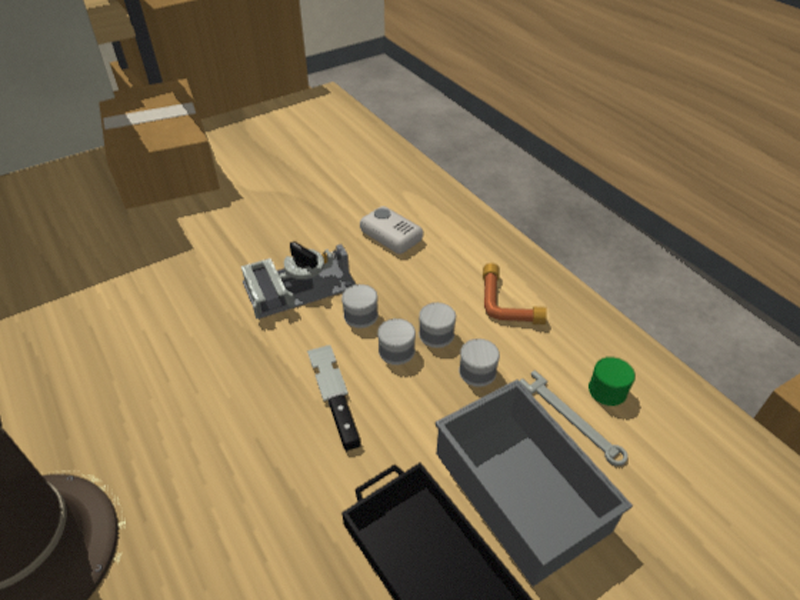

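Top view (800×600): four silver tins at (392,289), (446,284), (336,334), (390,329). The green tin at (515,208) is a look-alike, so I leave it. The scraper has its blade at left (360,388) and its handle at right (458,408). The holder is at (270,365) with the channel in the lower part, the tub at (555,320) and the tray at (567,408). I'll take enlarged crops to measure from.

```bash
python3 - <<'E'
from h import *
import pickle
c=pickle.load(open("top.pkl","rb"));im=c["image"][:,:,::-1]
# crop u 155..335, v 185..320 -> x4.4
cr=im[190:310,160:320];cv2.imwrite("pics/crop1.png",cv2.resize(cr,(800,600),interpolation=cv2.INTER_CUBIC))
s=.7
for n,u,v,z in [("t",392,286,.05),("t",446,281,.05),("t",336,331,.05),("t",390,326,.05),("green",515,205,.05),
 ("scr_tipmid",357,389,.011),("shoulder",410,399,.011),("handle end",459,409,.022),
 ("tub",493,283,.08),("tub",615,285,.08),("tub",618,358,.08),("tub",492,357,.08),
 ("tray",500,375,.035),("tray",629,372,.035),("tray",635,438,.035),("tray",504,445,.035),("knob",267,354,.084),("alarm",257,253,.034)]:
  print(n,back(c,u*s,v*s,z).round(4))
E
```

```text
t [0.6699 0.0194 0.05  ]
t [ 0.6778 -0.0852  0.05  ]
t [0.5845 0.1282 0.05  ]
t [0.5922 0.0247 0.05  ]
green [ 0.8271 -0.2256  0.05  ]
scr_tipmid [0.4742 0.0912 0.011 ]
shoulder [ 0.4531 -0.0117  0.011 ]
handle end [ 0.4326 -0.1051  0.022 ]
tub [ 0.6671 -0.171   0.08  ]
tub [ 0.659  -0.4003  0.08  ]
tub [ 0.522  -0.3964  0.08  ]
tub [ 0.5279 -0.1634  0.08  ]
tray [ 0.4958 -0.1844  0.035 ]
tray [ 0.4971 -0.4313  0.035 ]
tray [ 0.3733 -0.4337  0.035 ]
tray [ 0.3645 -0.1863  0.035 ]
knob [0.5406 0.2536 0.084 ]
alarm [0.7436 0.2849 0.034 ]
```

View pics/crop1.png

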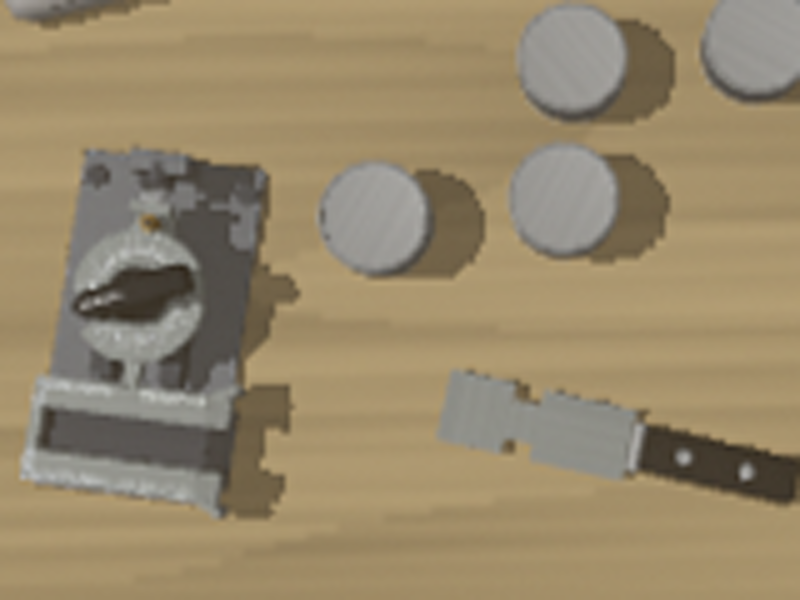

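```bash
cat >> h.py <<'E'
def yaw(o): 
    x=R.from_quat(o["orientation"]).as_matrix()[:,0]; return np.degrees(np.arctan2(x[1],x[0]))
def plan(wps,step=40):
    """wps: list of (x,y,z,yawdeg,opening) in m; prints rounded rows for each leg, from the pose as it is"""
    o=r.get_obs();p=np.array(o["eef_pos"]);M=R.from_quat(o["orientation"])
    print("at",p.round(4),"yaw %.2f"%yaw(o),"t %.2f"%o["time"],"open %.3f"%o["opening"],"F",np.round(o["force"],1))
    for x,y,z,a,g in wps:
        G=R.from_matrix(np.array([[np.cos(np.radians(a)),np.sin(np.radians(a)),0],[np.sin(np.radians(a)),-np.cos(np.radians(a)),0],[0,0,-1]]))
        d=np.array([x,y,z])-p; w=(M.inv()*G).as_rotvec()
        n=max(1,int(np.ceil(np.linalg.norm(d)*1000/step)),int(np.ceil(np.linalg.norm(w)/.12)))
        print("leg",n);rows=[]
        for i in range(n):
            rows.append([*np.round(w/n,3).tolist(),*np.round(M.inv().apply(d/n)*1000,1).tolist(),g]);M=M*R.from_rotvec(w/n)
        for i in range(0,n,5): print(str(rows[i:i+5]).replace(" ",""))
        p=np.array([x,y,z])
E
python3 -c "
from h import *
plan([(.40,-.38,.24,-50,1),(.48,.12,.25,-12,1)])"
```

```text
at [ 0.1483 -0.6068  0.222 ] yaw -76.26 t 0.15 open 0.999 F [-0.4 -0.1 -0.2]
leg 9
[[-0.0,0.0,-0.051,-17.8,-33.1,-2.0,1],[-0.0,0.0,-0.051,-16.1,-34.0,-2.0,1],[-0.0,0.0,-0.051,-14.4,-34.8,-2.0,1],[-0.0,0.0,-0.051,-12.6,-35.5,-2.0,1],[-0.0,0.0,-0.051,-10.8,-36.1,-2.0,1]]
[[-0.0,0.0,-0.051,-8.9,-36.6,-2.0,1],[-0.0,0.0,-0.051,-7.0,-37.0,-2.0,1],[-0.0,0.0,-0.051,-5.1,-37.3,-2.0,1],[-0.0,0.0,-0.051,-3.2,-37.5,-2.0,1]]
leg 13
[[-0.0,0.0,-0.051,-25.5,-29.4,-0.8,1],[-0.0,0.0,-0.051,-24.0,-30.7,-0.8,1],[-0.0,0.0,-0.051,-22.4,-31.9,-0.8,1],[-0.0,0.0,-0.051,-20.7,-33.0,-0.8,1],[-0.0,0.0,-0.051,-19.0,-34.0,-0.8,1]]
[[-0.0,0.0,-0.051,-17.3,-34.9,-0.8,1],[-0.0,0.0,-0.051,-15.5,-35.8,-0.8,1],[-0.0,0.0,-0.051,-13.6,-36.5,-0.8,1],[-0.0,0.0,-0.051,-11.7,-37.1,-0.8,1],[-0.0,0.0,-0.051,-9.8,-37.7,-0.8,1]]
[[-0.0,0.0,-0.051,-7.9,-38.1,-0.8,1],[-0.0,0.0,-0.051,-5.9,-38.5,-0.8,1],[-0.0,0.0,-0.051,-4.0,-38.7,-0.8,1]]
```

Request:
{"api": "drive_tool", "payload": {
  "motion": [
    [0,0,-0.05,-18,-33,-2,1],
    [0,0,-0.05,-16,-34,-2,1],
    [0,0,-0.05,-14,-35,-2,1],
    [0,0,-0.05,-13,-36,-2,1],
    [0,0,-0.05,-11,-36,-2,1]
  ]
}}

```text
time: 0.57
eef_pos: [0.2829, -0.482, 0.2288]
orientation: [0.855, -0.518, -0.003, 0.001]
force: [0.1, -0.4, -0.1]
opening: 0.999
```

Request:
{"api": "drive_tool", "payload": {
  "motion": [
    [0,0,-0.05,-9,-37,-2,1],
    [0,0,-0.05,-7,-37,-2,1],
    [0,0,-0.05,-5,-37,-2,1],
    [0,0,-0.05,-3,-37,-2,1]
  ]
}}

```text
time: 0.9
eef_pos: [0.3996, -0.377, 0.2362]
orientation: [0.905, -0.426, -0.004, 0.001]
force: [-0.5, -0.5, -0.1]
opening: 1.002
```

Request:
{"api": "drive_tool", "payload": {
  "motion": [
    [0,0,-0.05,-25,-29,-1,1],
    [0,0,-0.05,-24,-31,-1,1],
    [0,0,-0.05,-22,-32,-1,1],
    [0,0,-0.05,-21,-33,-1,1],
    [0,0,-0.05,-19,-34,-1,1]
  ]
}}

```text
time: 1.32
eef_pos: [0.4363, -0.1768, 0.2403]
orientation: [0.953, -0.303, -0.004, -0.0]
force: [0.7, 0.8, -1.0]
opening: 0.997
```

Request:
{"api": "drive_tool", "payload": {
  "motion": [
    [0,0,-0.05,-17,-35,-1,1],
    [0,0,-0.05,-15,-36,-1,1],
    [0,0,-0.05,-14,-36,-1,1],
    [0,0,-0.05,-12,-37,-1,1],
    [0,0,-0.05,-10,-38,-1,1]
  ]
}}

```text
time: 1.73
eef_pos: [0.4647, 0.0249, 0.2459]
orientation: [0.984, -0.176, -0.003, 0.0]
force: [1.3, -0.5, -0.5]
opening: 1.0
```

Request:
{"api": "drive_tool", "payload": {
  "motion": [
    [0,0,-0.05,-8,-38,-1,1],
    [0,0,-0.05,-6,-38,-1,1],
    [0,0,-0.05,-4,-39,-1,1]
  ]
}}

```text
time: 1.98
eef_pos: [0.481, 0.1456, 0.2494]
orientation: [0.995, -0.099, -0.002, 0.0]
force: [0.8, -0.6, 0.9]
opening: 1.001
```

```bash
python3 - <<'E'
from h import *
import pickle
cam("wrist");c=cam("wrist");pickle.dump(c,open("w1.pkl","wb"))
cv2.imwrite("pics/w1.png",cv2.resize(c["image"][:,:,::-1],(800,600),interpolation=cv2.INTER_CUBIC))
print(r.get_obs()["eef_pos"],yaw(r.get_obs()))
E
```

```text
[0.48051528 0.15126632 0.24968598] -10.795918462653955
```

View pics/w1.png

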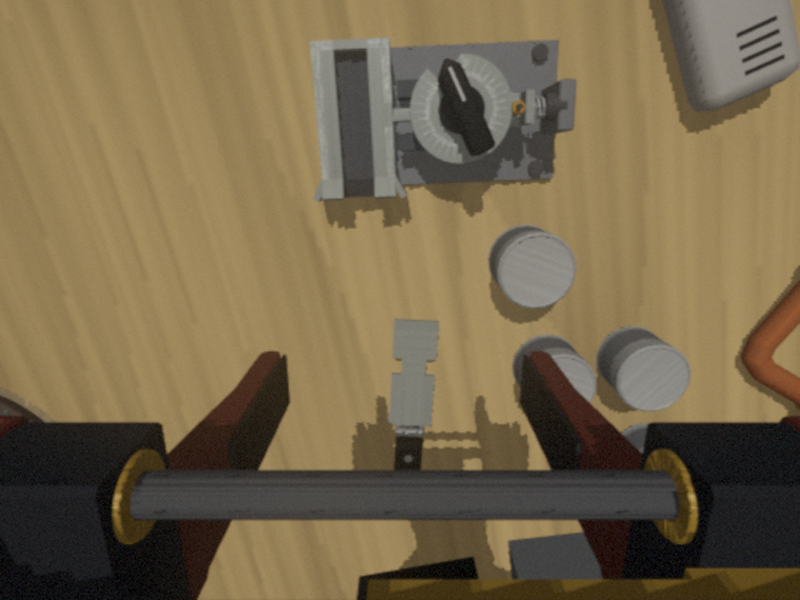

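Wrist view (800×600): the holder's channel runs from the mouth at (360,195) up to (362,42). The knob is at (462,108) with its nose up-left at (452,62), and the blade tip is at (416,320) with the shoulder at (410,430). I'll enlarge both for fitting.

```bash
python3 - <<'E'
from h import *
import pickle
c=pickle.load(open("w1.pkl","rb"));im=c["image"][:,:,::-1]
cv2.imwrite("pics/w1c.png",cv2.resize(im[20:155,210:410],(800,540),interpolation=cv2.INTER_CUBIC))
E
```

```text
(no output)
```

View pics/w1c.png

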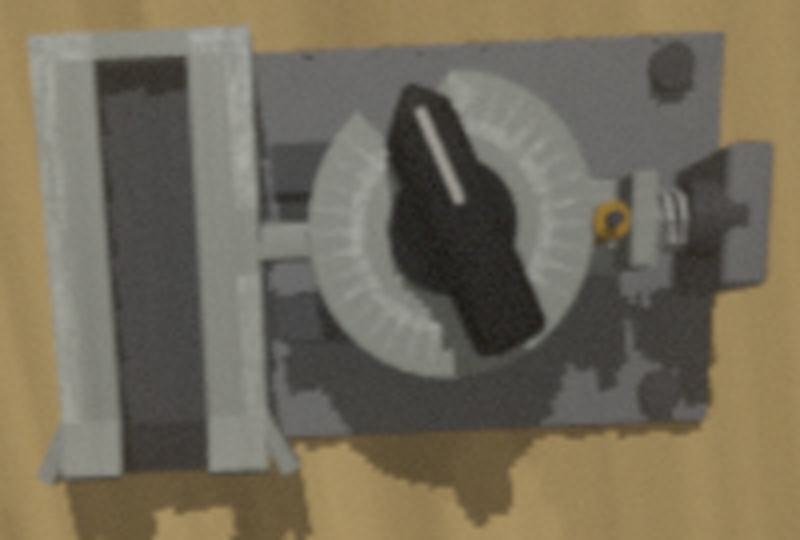

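```bash
python3 - <<'E'
from h import *
import pickle
from scipy.optimize import least_squares
c=pickle.load(open("w1.pkl","rb"))
b=lambda u,v,z:back(c,210+u/4-.375,20+v/4-.375,z)
pl=[((723,33),(.095,.052)),((705,423),(.095,-.052))]
A=b(723,33,.006);B=b(705,423,.006);print("plate edge len",np.linalg.norm(A-B))
d=(A-B)/np.linalg.norm(A-B);yw=np.degrees(np.arctan2(d[1],d[0]))-90
ch={k:b(*v,.04) for k,v in dict(tl=(30,38),tr=(248,28),bl=(62,475),br=(268,470)).items()}
print("yaw",yw,{k:v.round(4) for k,v in ch.items()})
for k1,k2 in (("bl","tl"),("br","tr"),("tl","tr"),("bl","br")):
  e=ch[k2]-ch[k1];print(k1,k2,np.linalg.norm(e),np.degrees(np.arctan2(e[1],e[0])))
# inner open slot edges at z=.04
for q in ((97,62),(187,62),(122,470),(208,470)): print("slit",b(*q,.04).round(4))
e=b(250,52,.006);f=b(723,33,.006);print("plate far edge ang",np.degrees(np.arctan2(*(f-e)[1::-1])))
e=b(280,437,.006);f=b(705,423,.006);print("plate near edge ang",np.degrees(np.arctan2(*(f-e)[1::-1])))
# holder centre from plate right edge mid
for yy in (yw,):
  t=np.radians(yy);X=np.array([np.cos(t),np.sin(t),0]);Y=np.array([-np.sin(t),np.cos(t),0])
  O=(A+B)/2-.095*X;print("O",O)
  for k,v in ch.items(): print(k,((v-O)@X).round(4),((v-O)@Y).round(4))
  for n,q,z in (("knobnose",(412,88),.084),("knobtail_mid",(515,340),.084),("disc l",(310,235),.054),("disc r",(594,215),.054),("keeper",(300,240),.034),("brkt",(750,143),.056),("brkt2",(735,290),.056)):
    v=b(*q,z);print(n,v.round(4),((v-O)@X).round(4),((v-O)@Y).round(4))
s=.7
for n,u,v,z in (("tipL",394,320,.0125),("tipR",438,321,.0125),("shL",391,427,.0125),("shR",432,427,.0125),("hL",397,470,.022),("hR",419,471,.022),("h0L",397,437,.022),("h0R",423,438,.022)):
  print(n,back(c,u*s-.15,v*s-.15,z).round(4))
E
```

```text
plate edge len 0.10395721337751992
yaw -8.249748969546843 {'tl': array([0.4441, 0.3232, 0.04  ]), 'tr': array([0.4986, 0.3152, 0.04  ]), 'bl': array([0.4268, 0.2164, 0.04  ]), 'br': array([0.4829, 0.2073, 0.04  ])}
bl tl 0.1081494549344057 80.77651303861192
br tr 0.1090571433877203 81.70087178847955
tl tr 0.055101851353395175 -8.32983104054215
bl br 0.05685451316896885 -9.257845952438812
slit [0.4595 0.3147 0.04  ]
slit [0.4819 0.3105 0.04  ]
slit [0.4433 0.2147 0.04  ]
slit [0.4666 0.2103 0.04  ]
plate far edge ang -8.608914097523463
plate near edge ang -8.789661615756106
O [0.52539318 0.25951527 0.006     ]
tl -0.0896 0.0513
tr -0.0345 0.0513
bl -0.0914 -0.0568
br -0.0346 -0.0578
knobnose [0.5322 0.2868 0.084 ] 0.0028 0.028
knobtail_mid [0.5475 0.2291 0.084 ] 0.0262 -0.027
disc l [0.5048 0.2633 0.054 ] -0.0209 0.0008
disc r [0.5758 0.2547 0.054 ] 0.0506 0.0025
keeper [0.5025 0.2643 0.034 ] -0.0234 0.0014
brkt [0.615  0.2639 0.056 ] 0.0881 0.0172
brkt2 [0.6083 0.2304 0.056 ] 0.0863 -0.0169
tipL [0.4601 0.0992 0.0125]
tipR [0.4986 0.091  0.0125]
shL [ 0.4366 -0.0069  0.0125]
shR [ 0.4752 -0.014   0.0125]
hL [ 0.4346 -0.0485  0.022 ]
hR [ 0.4553 -0.0534  0.022 ]
h0L [ 0.4415 -0.0127  0.022 ]
h0R [ 0.4654 -0.0182  0.022 ]
```

```bash
python3 -c "
from h import *
plan([(.4508,-.0332,.10,-12.5,1),(.4508,-.0332,.003,-12.5,1)],36)"
```

```text
at [0.4805 0.1513 0.2497] yaw -10.80 t 2.08 open 1.000 F [-1.   0.9  0.3]
leg 7
[[-0.0,0.001,0.004,0.9,26.7,21.3,1],[-0.0,0.001,0.004,1.0,26.7,21.3,1],[-0.0,0.001,0.004,1.1,26.7,21.3,1],[-0.0,0.001,0.004,1.2,26.7,21.3,1],[-0.0,0.001,0.004,1.3,26.7,21.3,1]]
[[-0.0,0.001,0.004,1.4,26.7,21.4,1],[-0.0,0.001,0.004,1.5,26.7,21.4,1]]
leg 3
[[0.0,-0.0,0.0,-0.0,-0.0,32.3,1],[0.0,-0.0,0.0,-0.0,-0.0,32.3,1],[0.0,-0.0,0.0,-0.0,-0.0,32.3,1]]
```

Request:
{"api": "drive_tool", "payload": {
  "motion": [
    [0,0.001,0.004,1,27,21,1],
    [0,0.001,0.004,1,27,21,1],
    [0,0.001,0.004,1,27,21,1],
    [0,0.001,0.004,1,27,21,1],
    [0,0.001,0.004,1,27,21,1]
  ]
}}

```text
time: 2.5
eef_pos: [0.4614, 0.0231, 0.144]
orientation: [0.995, -0.097, 0.004, -0.005]
force: [0.9, 0.2, -0.2]
opening: 1.001
```

Request:
{"api": "drive_tool", "payload": {
  "motion": [
    [0,0.001,0.004,1,27,21,1],
    [0,0.001,0.004,1,26,21,1],
    [0,0,0,0,0,0,1]
  ]
}}

```text
time: 2.75
eef_pos: [0.448, -0.0388, 0.096]
orientation: [0.994, -0.105, 0.002, -0.003]
force: [-1.0, 0.2, -0.9]
opening: 1.0
```

```bash
python3 - <<'E'
from h import *
c=cam("wrist","pics/w2.png")
plan([(.4508,-.0332,.003,-12.5,1)],33)
E
```

```text
at [ 0.4492 -0.0366  0.0975] yaw -12.02 t 2.80 open 1.004 F [-0.6  0.1  1.1]
leg 3
[[-0.002,-0.002,0.003,0.1,-1.0,31.5,1],[-0.002,-0.002,0.003,0.2,-1.1,31.5,1],[-0.002,-0.002,0.003,0.2,-1.1,31.5,1]]
```

View pics/w2.png

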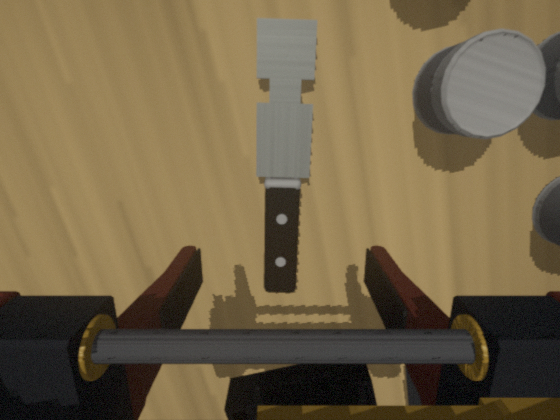

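Wrist view: the scraper lies centred between the fingers, tip at (286,20), shoulder at (283,182), handle end at (280,290). Descending now.

Request:
{"api": "drive_tool", "payload": {
  "motion": [
    [-0.002,-0.002,0.004,0,-1,31,1],
    [-0.002,-0.002,0.004,0,-1,31,1],
    [-0.002,-0.002,0.004,0,-1,31,1],
    [0,0,0,0,0,0,1]
  ]
}}

```text
time: 3.13
eef_pos: [0.4548, -0.0334, 0.0053]
orientation: [0.994, -0.113, 0.004, -0.001]
force: [-1.0, 0.1, 0.5]
opening: 1.004
```

Request:
{"api": "drive_tool", "payload": {
  "motion": [
    [0,0,0,0,0,0,0],
    [0,0,0,0,0,0,0],
    [0,0,0,0,0,0,0],
    [0,0,0,0,0,0,0],
    [0,0,0,0,0,0,0]
  ]
}}

```text
time: 3.55
eef_pos: [0.4583, -0.0313, 0.0112]
orientation: [0.994, -0.112, 0.007, -0.001]
force: [-0.4, -0.4, -0.6]
opening: 0.658
```

Request:
{"api": "drive_tool", "payload": {
  "motion": [
    [0,0,0,0,0,0,0],
    [0,0,0,0,0,0,0],
    [0,0,0,0,0,0,0],
    [0,0,0,0,0,0,0]
  ]
}}

```text
time: 3.88
eef_pos: [0.4597, -0.032, 0.0139]
orientation: [0.994, -0.112, 0.009, -0.001]
force: [-0.6, -0.1, -1.1]
opening: 0.355
```

```bash
python3 - <<'E'
from h import *
plan([(.4508,-.0332,.003,-12.5,1)],33)
E
```

```text
at [ 0.4597 -0.032   0.0139] yaw -12.90 t 3.88 open 0.355 F [-0.6 -0.1 -1.1]
leg 1
[[-0.004,-0.018,-0.007,-8.6,3.2,10.7,1]]
```

Request:
{"api": "drive_tool", "payload": {
  "motion": [
    [-0.003,-0.012,0,-1,1,7,0.35],
    [0,-0.006,0,-1,0,4,0.2],
    [0,-0.001,0,-1,0,1,0],
    [0,-0.001,0,-1,0,1,0],
    [0,-0.001,0,-1,0,1,0]
  ]
}}

```text
time: 4.3
eef_pos: [0.4579, -0.0328, 0.0024]
orientation: [0.994, -0.113, 0.0, 0.001]
force: [-3.8, -1.0, 23.7]
opening: 0.293
```

```bash
python3 - <<'E'
from h import *
plan([(.4508,-.0332,.003,-12.5,1)],33)
E
```

```text
at [ 0.4579 -0.0328  0.0024] yaw -12.95 t 4.30 open 0.293 F [-3.8 -1.  23.7]
leg 1
[[0.001,-0.0,-0.008,-6.8,2.0,-0.6,1]]
```

```bash
python3 - <<'E'
from h import *
plan([(.4579,-.0328,.05,-12.9,0),(.4312,.0613,.060,-8.8,0)],28)
E
```

```text
at [ 0.4579 -0.0328  0.0024] yaw -12.95 t 4.30 open 0.293 F [-3.8 -1.  23.7]
leg 2
[[0.001,-0.0,-0.0,0.0,0.0,-23.8,0],[0.001,-0.0,-0.0,0.0,0.0,-23.8,0]]
leg 4
[[-0.0,0.0,-0.018,-11.8,-21.4,-2.5,0],[-0.0,0.0,-0.018,-11.4,-21.6,-2.5,0],[-0.0,0.0,-0.018,-11.0,-21.8,-2.5,0],[-0.0,0.0,-0.018,-10.6,-22.0,-2.5,0]]
```

Request:
{"api": "drive_tool", "payload": {
  "motion": [
    [0.001,0,0,0,0,-22,0],
    [0,0,0,0,0,-22,0]
  ]
}}

```text
time: 4.47
eef_pos: [0.4553, -0.0324, 0.0438]
orientation: [0.994, -0.112, -0.004, 0.0]
force: [0.3, -0.3, -1.1]
opening: 0.291
```

Request:
{"api": "drive_tool", "payload": {
  "motion": [
    [0,0,-0.018,-12,-21,-2,0],
    [0,0,-0.018,-12,-22,-2,0],
    [0,0,-0.018,-11,-22,-2,0],
    [0,0,-0.018,-11,-22,-2,0]
  ]
}}

```text
time: 4.8
eef_pos: [0.4297, 0.0589, 0.0535]
orientation: [0.997, -0.081, -0.002, 0.001]
force: [-0.3, 0.6, -2.0]
opening: 0.296
```

```bash
python3 - <<'E'
from h import *
import pickle
cam("wrist");c=cam("wrist","pics/w3.png");pickle.dump(c,open("w3.pkl","wb"))
plan([(.4312,.0613,.025,-8.8,0)],28)
E
```

```text
at [0.4291 0.062  0.0537] yaw -9.01 t 4.90 open 0.293 F [-0.1 -0.9 -1.3]
leg 2
[[0.0,0.002,-0.002,1.1,0.2,14.3,0],[0.0,0.002,-0.002,1.1,0.2,14.3,0]]
```

View pics/w3.png

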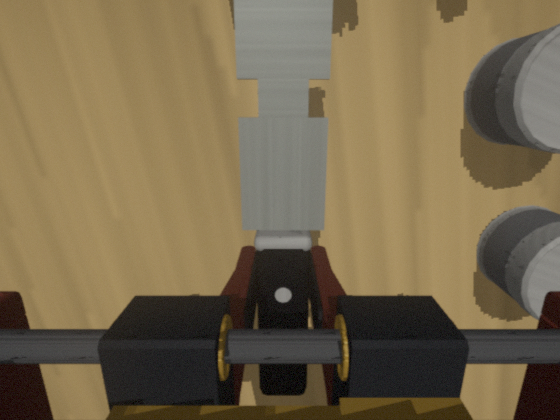

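```bash
python3 - <<'E'
from h import *
import pickle
c=pickle.load(open("w3.pkl","rb"));o=r.get_obs();T=R.from_quat(o["orientation"])
z=o["eef_pos"][2]+.0101
for n,u,v in (("shL",243,230),("shR",325.5,229),("nL",239,118),("nR",327.5,118),("n2L",237,79),("n2R",330.5,78),("fL",235,10),("fR",333,10)):
  p=back(c,u,v,z);print(n,p.round(4),(T.inv().apply(p-o["eef_pos"])*1000).round(1))
t=cam("top","pics/t2.png");im=t["image"][:,:,::-1]
cv2.imwrite("pics/t2.png",cv2.resize(im[190:310,130:290],(800,600),interpolation=cv2.INTER_CUBIC))
E
```

```text
shL [0.413  0.0905 0.0638] [-20.4 -25.7 -10. ]
shR [0.453  0.0848 0.0638] [ 19.9 -26.3 -10.2]
nL [0.4214 0.1427 0.0638] [-20.4 -78.5 -10. ]
nR [0.4601 0.1366 0.0638] [ 18.8 -78.5 -10.2]
n2L [0.4237 0.1587 0.0638] [-20.6 -94.6 -10. ]
n2R [0.4633 0.1528 0.0638] [ 19.5 -95.  -10.2]
fL [0.428  0.1844 0.0638] [ -20.4 -120.7  -10.1]
fR [0.4673 0.1782 0.0638] [  19.4 -120.7  -10.2]
```

View pics/t2.png

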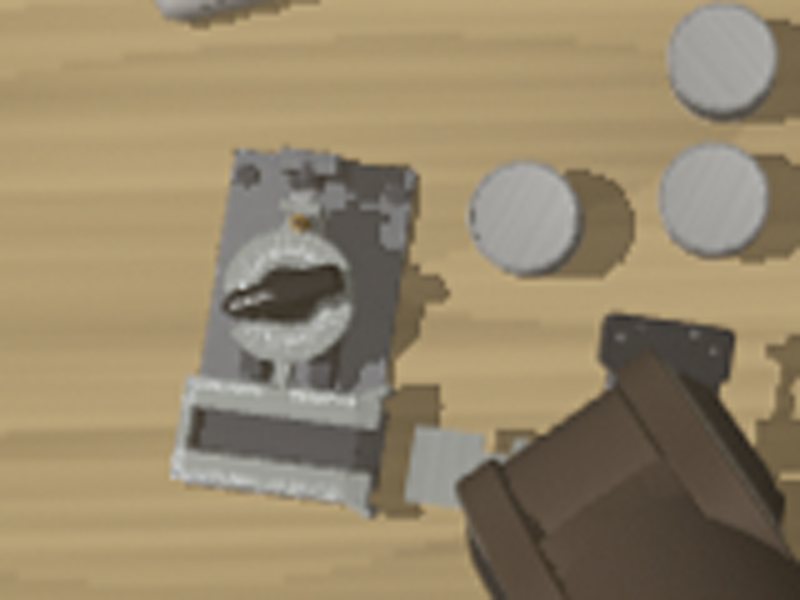

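Request:
{"api": "drive_tool", "payload": {
  "motion": [
    [0,0.001,-0.002,1,0,15,0],
    [0,0.001,-0.002,1,0,15,0],
    [0,0,0,0,0,1,0]
  ]
}}

```text
time: 5.2
eef_pos: [0.4323, 0.0573, 0.0209]
orientation: [0.997, -0.078, -0.001, 0.001]
force: [-0.1, 0.2, -1.6]
opening: 0.293
```

```bash
python3 - <<'E'
from h import *
plan([(.4355,.0865,.025,-8.8,0),(.4505,.1833,.025,-8.8,0)],20)
E
```

```text
at [0.4323 0.0573 0.0209] yaw -8.99 t 5.20 open 0.293 F [-0.1  0.2 -1.6]
leg 2
[[0.001,0.001,-0.002,-0.7,-14.6,-2.1,0],[0.001,0.001,-0.002,-0.7,-14.6,-2.1,0]]
leg 5
[[-0.0,-0.0,0.0,0.0,-19.6,0.0,0],[-0.0,-0.0,0.0,0.0,-19.6,0.0,0],[-0.0,-0.0,0.0,0.0,-19.6,0.0,0],[-0.0,-0.0,0.0,0.0,-19.6,0.0,0],[-0.0,-0.0,0.0,0.0,-19.6,0.0,0]]
```

Request:
{"api": "drive_tool", "payload": {
  "motion": [
    [0.001,0.001,-0.002,-0.7,-10,-2.2,0],
    [0.001,0.001,-0.002,-0.7,-10,-2.2,0]
  ]
}}

```text
time: 5.37
eef_pos: [0.4331, 0.0749, 0.0241]
orientation: [0.997, -0.079, -0.003, 0.002]
force: [0.3, -0.1, -1.0]
opening: 0.294
```

```bash
python3 - <<'E'
from h import *
plan([(.4505,.1833,.025,-8.8,0)],20)
E
```

```text
at [0.4331 0.0749 0.0241] yaw -9.05 t 5.37 open 0.294 F [ 0.3 -0.1 -1. ]
leg 6
[[0.001,0.001,-0.001,0.0,-18.3,-0.2,0],[0.001,0.001,-0.001,0.0,-18.3,-0.2,0],[0.001,0.001,-0.001,0.0,-18.3,-0.2,0],[0.001,0.001,-0.001,0.1,-18.3,-0.2,0],[0.001,0.001,-0.001,0.1,-18.3,-0.2,0]]
[[0.001,0.001,-0.001,0.1,-18.3,-0.2,0]]
```

Request:
{"api": "drive_tool", "payload": {
  "motion": [
    [0.003,0.002,-0.002,0.3,-12,-0.3,0],
    [0.002,0.001,-0.001,0.2,-12,-0.3,0]
  ]
}}

```text
time: 5.53
eef_pos: [0.4382, 0.1001, 0.0258]
orientation: [0.997, -0.078, -0.001, -0.001]
force: [0.7, -0.5, -1.5]
opening: 0.291
```

```bash
python3 - <<'E'
from h import *
plan([(.4505,.1833,.025,-8.8,0)],16)
E
```

```text
at [0.4382 0.1001 0.0258] yaw -8.99 t 5.53 open 0.291 F [ 0.7 -0.5 -1.5]
leg 6
[[-0.0,0.0,-0.001,-0.1,-14.0,0.2,0],[-0.0,0.0,-0.001,-0.1,-14.0,0.2,0],[-0.0,0.0,-0.001,-0.1,-14.0,0.1,0],[-0.0,0.0,-0.001,-0.1,-14.0,0.1,0],[-0.0,0.0,-0.001,-0.1,-14.0,0.1,0]]
[[-0.0,0.0,-0.001,-0.1,-14.0,0.1,0]]
```

Request:
{"api": "drive_tool", "payload": {
  "motion": [
    [0,0,-0.001,-0.1,-13,0.3,0],
    [0,0,-0.001,0,-13,0.2,0],
    [0,0,0,0,-13,0.2,0]
  ]
}}

```text
time: 5.78
eef_pos: [0.4457, 0.1437, 0.0271]
orientation: [0.997, -0.077, 0.001, -0.002]
force: [0.9, -1.3, -4.5]
opening: 0.294
```

```bash
python3 - <<'E'
from h import *
plan([(.4505,.1833,.025,-8.8,0)],16)
E
```

```text
at [0.4457 0.1437 0.0271] yaw -8.83 t 5.78 open 0.294 F [ 0.9 -1.3 -4.5]
leg 3
[[-0.001,-0.001,-0.0,-0.4,-13.3,0.8,0],[-0.001,-0.001,-0.0,-0.4,-13.3,0.7,0],[-0.001,-0.001,-0.0,-0.4,-13.3,0.7,0]]
```

Request:
{"api": "drive_tool", "payload": {
  "motion": [
    [-0.002,0,0,-0.2,-12,2,0],
    [-0.001,0,0,-0.2,-12,1,0]
  ]
}}

```text
time: 5.95
eef_pos: [0.4497, 0.1717, 0.0255]
orientation: [0.997, -0.076, 0.002, -0.001]
force: [-0.6, -0.1, -1.6]
opening: 0.298
```

Request:
{"api": "drive_tool", "payload": {
  "motion": [
    [0,0,0,0,-6,0.5,0]
  ]
}}

```text
time: 6.03
eef_pos: [0.451, 0.181, 0.0257]
orientation: [0.997, -0.075, 0.003, -0.002]
force: [0.5, 0.8, -1.4]
opening: 0.292
```

```bash
python3 - <<'E'
from h import *
plan([(.4505,.1833,.025,-8.8,0)],16)
E
```

```text
at [0.451  0.181  0.0257] yaw -8.61 t 6.03 open 0.292 F [ 0.5  0.8 -1.4]
leg 1
[[-0.005,-0.005,0.003,-0.8,-2.2,0.7,0]]
```

Request:
{"api": "drive_tool", "payload": {
  "motion": [
    [-0.003,-0.002,0,-0.3,-3,0.6,0]
  ]
}}

```text
time: 6.12
eef_pos: [0.4513, 0.186, 0.0255]
orientation: [0.997, -0.074, 0.002, -0.001]
force: [0.9, -1.6, -1.1]
opening: 0.293
```

Request:
{"api": "drive_tool", "payload": {
  "motion": [
    [-0.003,-0.002,0,-0.3,-3,0.5,0]
  ]
}}

```text
time: 6.2
eef_pos: [0.4508, 0.1866, 0.0249]
orientation: [0.997, -0.074, -0.0, 0.003]
force: [-0.7, -15.8, 1.7]
opening: 0.291
```

Request:
{"api": "drive_tool", "payload": {
  "motion": [
    [-0.002,-0.001,0,-0.3,-2,0.5,0]
  ]
}}

```text
time: 6.28
eef_pos: [0.4504, 0.1865, 0.0242]
orientation: [0.997, -0.075, -0.001, 0.006]
force: [0.4, -4.3, -0.0]
opening: 0.29
```

Request:
{"api": "drive_tool", "payload": {
  "motion": [
    [0,0,0,0,-1,0.5,0.35],
    [0,0,0,0,0,1,0.45],
    [0,0,0,-0.5,0,1,0.6],
    [0,0,0,-0.5,0,1,0.6]
  ]
}}

```text
time: 6.62
eef_pos: [0.4504, 0.188, 0.0215]
orientation: [0.997, -0.075, -0.0, 0.006]
force: [-1.0, -0.4, 0.4]
opening: 0.54
```

Request:
{"api": "drive_tool", "payload": {
  "motion": [
    [0,0,0,0,2,-25,0.7],
    [0,0,0,0,5,-35,0.8],
    [0,0,0,0,15,-35,0.8],
    [0,0,0,0,0,-35,0.8]
  ]
}}

```text
time: 6.95
eef_pos: [0.4422, 0.1667, 0.1489]
orientation: [0.997, -0.073, -0.008, 0.007]
force: [1.1, -0.3, -0.2]
opening: 0.793
```

```bash
python3 - <<'E'
from h import *
import pickle
cam("wrist");c=cam("wrist","pics/w4.png");pickle.dump(c,open("w4.pkl","wb"))
plan([(.4505,.1833,.025,-8.8,0)],36)
E
```

```text
at [0.4462 0.1704 0.1532] yaw -8.41 t 7.05 open 0.800 F [0.3 0.5 0.2]
leg 4
[[0.002,0.001,0.002,0.7,-3.7,32.0,0],[0.002,0.001,0.002,0.7,-3.6,32.0,0],[0.002,0.001,0.002,0.6,-3.5,32.0,0],[0.002,0.001,0.002,0.6,-3.4,32.0,0]]
```

View pics/w4.png

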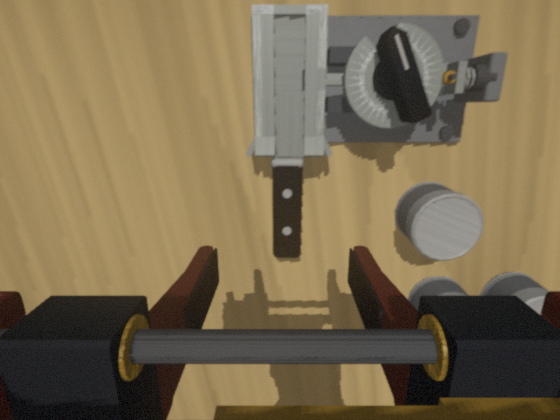

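Wrist view: the blade is in the channel, the shoulder at (288,160) against the flares, and the blade notch (303,78) is level with the keeper tongue (333,76), so the scraper is home. Next, a crop of the knob.

```bash
python3 - <<'E'
from h import *
import pickle
c=pickle.load(open("w4.pkl","rb"));im=c["image"][:,:,::-1]
cv2.imwrite("pics/w4c.png",cv2.resize(im[0:170,240:520],(784,476),interpolation=cv2.INTER_CUBIC))
E
```

```text
(no output)
```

View pics/w4c.png

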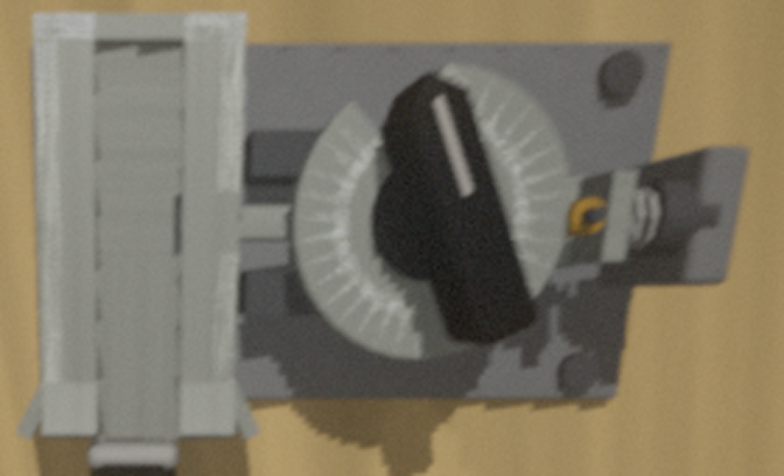

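```bash
python3 - <<'E'
from h import *
import pickle
c=pickle.load(open("w4.pkl","rb"))
b=lambda u,v,z:back(c,240+u/2.8-.3,u*0+v/2.8-.3,z)
n=b(437,73,.084);t=b(501,334,.084);d=(n-t);L=np.linalg.norm(d);a=np.degrees(np.arctan2(d[1],d[0]))
print(n,t,L,a,"axis",t+d*32/62)
w=b(437,97,.084)-b(468,195,.084);print("line ang",np.degrees(np.arctan2(w[1],w[0])))
l,rr=b(294,222,.054),b(572,200,.054);print("disc",(l+rr)/2,np.linalg.norm(l-rr))
lo=b(415,358,.054);print("disc bottom",lo)
A=b(670,43,.006);B=b(612,398,.006);print("plate",A,B,np.linalg.norm(A-B),np.degrees(np.arctan2(*(A-B)[1::-1]))-90)
O=(A+B)/2;t=np.radians(-8.7);print("O",O-.095*np.array([np.cos(t),np.sin(t),0]))
plan([(.540,.2585,.153,15,.8),(.540,.2585,.056,15,.8)],36)
E
```

```text
[0.53418698 0.28806275 0.084     ] [0.54698722 0.22928624 0.084     ] 0.06015417178816157 102.28593397183846 axis [0.54038064 0.2596225  0.084     ]
line ang 106.05359549034448
disc [0.5413463  0.26050517 0.054     ] 0.0726334623314151
disc bottom [0.5348905  0.22349875 0.054     ]
plate [0.62797688 0.29831066 0.006     ] [0.61228897 0.19619655 0.006     ] 0.10331216307784669 -8.73412866439476
O [0.52622601 0.26162338 0.006     ]
at [0.4462 0.1704 0.1532] yaw -8.41 t 7.05 open 0.800 F [0.3 0.5 0.2]
leg 4
[[0.002,0.001,-0.102,20.0,-25.2,-0.3,0.8],[0.002,0.001,-0.102,22.4,-23.1,-0.2,0.8],[0.002,0.001,-0.102,24.7,-20.6,-0.1,0.8],[0.002,0.001,-0.102,26.7,-18.0,-0.0,0.8]]
leg 3
[[0.0,-0.0,0.0,-0.0,-0.0,32.3,0.8],[0.0,-0.0,0.0,-0.0,-0.0,32.3,0.8],[0.0,-0.0,0.0,-0.0,-0.0,32.3,0.8]]
```

Request:
{"api": "drive_tool", "payload": {
  "motion": [
    [0.002,0.001,-0.1,20,-25,0,0.6],
    [0.002,0.001,-0.1,22,-23,0,0.6],
    [0.002,0.001,-0.1,25,-21,0,0.6],
    [0.002,0.001,-0.1,27,-18,0,0.6]
  ]
}}

```text
time: 7.38
eef_pos: [0.5415, 0.2554, 0.1536]
orientation: [0.992, 0.129, 0.002, 0.003]
force: [-0.2, -0.1, 0.6]
opening: 0.605
```

```bash
python3 - <<'E'
from h import *
plan([(.5405,.2595,.1,14.5,.6),(.5405,.2595,.058,14.5,.6)],36)
E
```

```text
at [0.5415 0.2554 0.1536] yaw 14.87 t 7.38 open 0.605 F [-0.2 -0.1  0.6]
leg 2
[[0.003,-0.001,0.003,0.0,-2.3,26.8,0.6],[0.003,-0.001,0.003,0.0,-2.2,26.8,0.6]]
leg 2
[[0.0,-0.0,0.0,-0.0,-0.0,21.0,0.6],[0.0,-0.0,0.0,-0.0,-0.0,21.0,0.6]]
```

Request:
{"api": "drive_tool", "payload": {
  "motion": [
    [0.003,-0.001,0.003,0,-2,26,0.6],
    [0.003,-0.001,0.003,0,-2,26,0.6],
    [0,0,0,0,0,20,0.6],
    [0,0,0,0,0,12,0.5]
  ]
}}

```text
time: 7.72
eef_pos: [0.5466, 0.2682, 0.0664]
orientation: [0.991, 0.131, 0.004, -0.004]
force: [-0.5, -0.5, 0.2]
opening: 0.554
```

```bash
python3 - <<'E'
from h import *
plan([(.5405,.2595,.058,14.5,.4)],36)
E
```

```text
at [0.5466 0.2682 0.0664] yaw 15.06 t 7.72 open 0.554 F [-0.5 -0.5  0.2]
leg 1
[[-0.007,-0.009,0.01,-8.2,6.9,8.2,0.4]]
```

Request:
{"api": "drive_tool", "payload": {
  "motion": [
    [-0.006,-0.008,0.01,-8,6,6,0.4]
  ]
}}

```text
time: 7.8
eef_pos: [0.5397, 0.2612, 0.0579]
orientation: [0.992, 0.127, -0.001, -0.001]
force: [-0.0, 0.1, 0.5]
opening: 0.486
```

Request:
{"api": "drive_tool", "payload": {
  "motion": [
    [0,0,0,0,0,1,0.35]
  ]
}}

```text
time: 7.88
eef_pos: [0.5377, 0.2592, 0.055]
orientation: [0.992, 0.126, -0.003, 0.0]
force: [1.9, -1.3, -0.9]
opening: 0.408
```

```bash
python3 - <<'E'
from h import *
plan([(.5405,.2595,.058,14.5,.4)],36)
E
```

```text
at [0.5377 0.2592 0.055 ] yaw 14.49 t 7.88 open 0.408 F [ 1.9 -1.3 -0.9]
leg 1
[[-0.0,0.006,-0.0,2.8,0.4,-3.0,0.4]]
```

Request:
{"api": "drive_tool", "payload": {
  "motion": [
    [0,0.005,0,2,0,-2.5,0.25],
    [0,0,0,0.5,0,-0.5,0.1],
    [0,0,0,0,0,0,0],
    [0,0,0,0,0,0,0]
  ]
}}

```text
time: 8.22
eef_pos: [0.5399, 0.2595, 0.0567]
orientation: [0.992, 0.126, -0.0, -0.001]
force: [2.1, 2.7, -13.0]
opening: 0.341
```

```bash
python3 - <<'E'
from h import *
plan([(.5405,.2595,.058,14.5,.4)],36)
E
```

```text
at [0.5399 0.2595 0.0567] yaw 14.44 t 8.22 open 0.341 F [  2.1   2.7 -13. ]
leg 1
[[-0.002,0.0,-0.001,0.5,0.1,-1.3,0.4]]
```

Request:
{"api": "drive_tool", "payload": {
  "motion": [
    [0,0,0,0,0,0,0.45],
    [0,0,0,0,0,-9,0.45],
    [0,0,0,0,0,0,0],
    [0,0,0,0,0,0,0]
  ]
}}

```text
time: 8.55
eef_pos: [0.5416, 0.2596, 0.0706]
orientation: [0.992, 0.125, 0.002, -0.001]
force: [-0.1, -1.1, -0.7]
opening: 0.338
```

Request:
{"api": "drive_tool", "payload": {
  "motion": [
    [0,0,0,0,0,0,0],
    [0,0,0,0,0,0,0],
    [0,0,0,0,0,0,0]
  ]
}}

```text
time: 8.8
eef_pos: [0.5399, 0.2592, 0.0722]
orientation: [0.992, 0.125, 0.001, 0.0]
force: [3.7, 1.8, -5.9]
opening: 0.18
```

```bash
python3 - <<'E'
from h import *
cam("wrist","pics/w5.png")
plan([(.5405,.2595,.066,14.5,.4)],36)
E
```

```text
at [0.54   0.2592 0.0721] yaw 14.39 t 8.85 open 0.183 F [-2.8 -0.6  2. ]
leg 1
[[0.0,-0.002,-0.002,0.5,-0.1,6.1,0.4]]
```

View pics/w5.png

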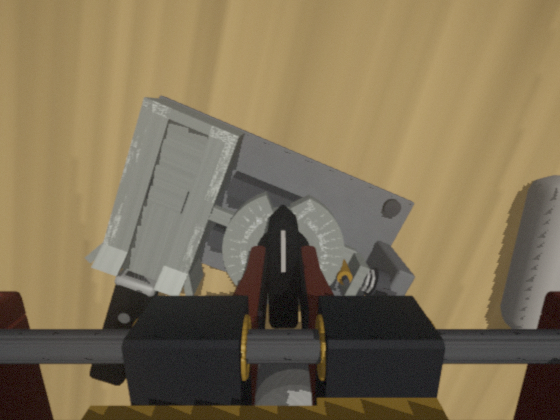

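Wrist view: the jaws hold the knob bar, nose up at (283,210), opening 16 mm, which matches the bar. Turning clockwise (+z of the tool).

Request:
{"api": "drive_tool", "payload": {
  "motion": [
    [0,0,0.1,0,0,0,0],
    [0,0,0.12,0,0,0,0],
    [0,0,0.12,0,0,0,0],
    [0,0,0.12,0,0,0,0]
  ]
}}

```text
time: 9.18
eef_pos: [0.5403, 0.2593, 0.0721]
orientation: [0.994, -0.11, 0.001, -0.001]
force: [0.5, -0.2, -1.7]
opening: 0.181
```

```bash
python3 - <<'E'
from h import *
o=r.get_obs();print(o["ft_torque"],o["qpos"])
plan([(.5405,.2595,.070,-98,0)],36)
E
```

```text
[-0.00882482 -0.08772111  0.37974513] [-0.15915312  0.58736514 -0.51009371  1.77871772  0.36406192  0.86727053
 -1.05629545]
at [0.5403 0.2593 0.0721] yaw -12.63 t 9.18 open 0.181 F [ 0.5 -0.2 -1.7]
leg 13
[[-0.0,-0.0,0.115,0.0,-0.0,0.2,0],[-0.0,-0.0,0.115,0.0,-0.0,0.2,0],[-0.0,-0.0,0.115,0.0,-0.0,0.2,0],[-0.0,-0.0,0.115,0.0,-0.0,0.2,0],[-0.0,-0.0,0.115,0.0,-0.0,0.2,0]]
[[-0.0,-0.0,0.115,0.0,-0.0,0.2,0],[-0.0,-0.0,0.115,-0.0,-0.0,0.2,0],[-0.0,-0.0,0.115,-0.0,-0.0,0.2,0],[-0.0,-0.0,0.115,-0.0,-0.0,0.2,0],[-0.0,-0.0,0.115,-0.0,-0.0,0.2,0]]
[[-0.0,-0.0,0.115,-0.0,-0.0,0.2,0],[-0.0,-0.0,0.115,-0.0,-0.0,0.2,0],[-0.0,-0.0,0.115,-0.0,-0.0,0.2,0]]
```

Request:
{"api": "drive_tool", "payload": {
  "motion": [
    [0,0,0.12,0,0,0,0],
    [0,0,0.12,0,0,0,0],
    [0,0,0.12,0,0,0,0],
    [0,0,0.12,0,0,0,0],
    [0,0,0.12,0,0,0,0]
  ]
}}

```text
time: 9.6
eef_pos: [0.5405, 0.2591, 0.0721]
orientation: [0.912, -0.41, 0.002, -0.001]
force: [0.9, -0.4, 0.0]
opening: 0.181
```

Request:
{"api": "drive_tool", "payload": {
  "motion": [
    [0,0,0.12,0,0,0,0],
    [0,0,0.12,0,0,0,0],
    [0,0,0.12,0,0,0,0]
  ]
}}

```text
time: 9.85
eef_pos: [0.5406, 0.2589, 0.0721]
orientation: [0.82, -0.573, 0.002, -0.001]
force: [-0.3, -0.1, -0.5]
opening: 0.18
```

```bash
python3 - <<'E'
from h import *
o=r.get_obs();print(o["ft_torque"],o["qpos"])
plan([(.5405,.2595,.070,-98,0)],36)
E
```

```text
[0.17443853 0.08499942 0.37102762] [-0.3354457   0.54661048 -0.26415351  1.79125989  0.19097529  0.8254867
 -1.91281704]
at [0.5406 0.2589 0.0721] yaw -69.92 t 9.85 open 0.180 F [-0.3 -0.1 -0.5]
leg 5
[[-0.001,-0.0,0.098,-0.1,-0.0,0.4,0],[-0.001,-0.0,0.098,-0.1,-0.0,0.4,0],[-0.001,-0.0,0.098,-0.1,0.0,0.4,0],[-0.001,-0.0,0.098,-0.1,0.0,0.4,0],[-0.001,-0.0,0.098,-0.1,0.0,0.4,0]]
```

Request:
{"api": "drive_tool", "payload": {
  "motion": [
    [0,0,0.1,0,0,0,0],
    [0,0,0.1,0,0,0,0],
    [0,0,0.1,0,0,0,0],
    [0,0,0.1,0,0,0,0]
  ]
}}

```text
time: 10.18
eef_pos: [0.5407, 0.2586, 0.0721]
orientation: [-0.682, 0.731, -0.003, 0.001]
force: [-0.3, -0.6, -1.4]
opening: 0.179
```

Request:
{"api": "drive_tool", "payload": {
  "motion": [
    [0,0,0.05,0,0,0,0],
    [0,0,0.03,0,0,0,0]
  ]
}}

```text
time: 10.35
eef_pos: [0.5407, 0.2586, 0.0721]
orientation: [-0.649, 0.761, -0.003, 0.001]
force: [0.0, -0.9, -0.6]
opening: 0.182
```

```bash
python3 - <<'E'
from h import *
o=r.get_obs();print(o["ft_torque"],o["qpos"])
plan([(.5405,.2595,.070,-98,0)],36)
E
```

```text
[-0.10062938  0.16136353  0.01187805] [-0.42940419  0.53534022 -0.13664091  1.79787543  0.10332026  0.81278788
 -2.34727868]
at [0.5407 0.2586 0.0721] yaw -99.07 t 10.35 open 0.182 F [ 0.  -0.9 -0.6]
leg 1
[[-0.005,-0.003,-0.019,-0.8,0.3,2.1,0]]
```

Request:
{"api": "drive_tool", "payload": {
  "motion": [
    [0,0,0,0,0,0,0.5],
    [0,0,0,0,0,0,0.5],
    [0,0,0,0,0,0,0.5],
    [0,0,0,0,0,-25,0.7],
    [0,0,0,0,0,-40,1]
  ]
}}

```text
time: 10.77
eef_pos: [0.5365, 0.2573, 0.1312]
orientation: [-0.651, 0.759, -0.002, -0.005]
force: [1.2, 0.3, 0.5]
opening: 0.527
```

Request:
{"api": "drive_tool", "payload": {
  "motion": [
    [0,0,0,-20,20,-30,1],
    [0,0,0,-20,20,-20,1],
    [0,0,0,0,0,0,1]
  ]
}}

```text
time: 11.02
eef_pos: [0.5064, 0.3047, 0.19]
orientation: [-0.65, 0.76, -0.002, -0.001]
force: [0.3, 1.7, 0.5]
opening: 0.745
```

```bash
python3 - <<'E'
from h import *
import pickle
c=cam("wrist","pics/w6.png");pickle.dump(c,open("w6.pkl","wb"))
plan([(.5405,.2595,.270,-98,0)],36)
E
```

```text
at [0.5075 0.3022 0.1885] yaw -99.01 t 11.07 open 0.792 F [ 1.  -0.6  0.1]
leg 3
[[-0.001,-0.002,-0.006,12.5,-13.2,-27.1,0],[-0.001,-0.002,-0.006,12.5,-13.1,-27.1,0],[-0.001,-0.002,-0.006,12.5,-13.0,-27.1,0]]
```

View pics/w6.png

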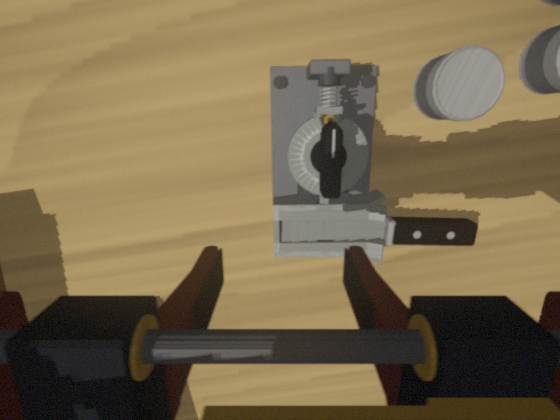

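Wrist view: the knob nose (331,125) points at the roller (329,118), the keeper spring is extended so the keeper has dropped, and the scraper is in place (handle at (430,230)). Now the tins.

```bash
cat >> h.py <<'E'
def tins(c=None):
    c=c or cam("top");h=cv2.cvtColor(c["image"],cv2.COLOR_RGB2HSV)
    m=((h[...,1]<45)&(h[...,2]>115)).astype(np.uint8)
    n,l,s,ce=cv2.connectedComponentsWithStats(m)
    for i in range(1,n):
        u,v=ce[i];x,y,w,hh,a=s[i]
        p=back(c,u,v,.05)
        if a>100 and .3<p[0]<.95 and abs(p[1])<.5: print(p.round(4),"px",ce[i].round(),"box",w,hh,a)
def weigh(n=10):
    F=[]
    for i in range(n): eyes.read_camera("side");F.append(r.get_obs()["force"])
    F=np.array(F);print("F mean",F.mean(0).round(2),"sd",F.std(0).round(2))
E
python3 - <<'E'
from h import *
tins()
weigh(8)
plan([(.5845,.1282,.15,20,1),(.5845,.1282,.02,20,1)],38)
E
```

```text
[0.7405 0.2853 0.05  ] px [179. 177.] box 44 33 989
[ 0.7329 -0.2223  0.05  ] px [361. 176.] box 69 17 416
[ 0.6757 -0.0824  0.05  ] px [311. 197.] box 23 22 391
[0.6676 0.021  0.05  ] px [274. 201.] box 23 22 382
[ 0.5907 -0.2934  0.05  ] px [389. 227.] box 87 55 3033
[0.5896 0.0268 0.05  ] px [272. 229.] box 22 23 396
[0.5864 0.2682 0.05  ] px [184. 232.] box 29 28 403
[0.5812 0.131  0.05  ] px [234. 233.] box 23 23 393
[0.4577 0.2537 0.05  ] px [189. 279.] box 46 32 717
F mean [ 0.02 -0.03 -0.33] sd [0.31 0.44 0.72]
at [0.5078 0.2978 0.1844] yaw -99.35 t 11.52 open 0.999 F [-0.1 -0.4 -0.6]
leg 18
[[0.001,-0.0,-0.116,8.6,-5.7,2.0,1],[0.001,-0.0,-0.116,9.2,-4.7,2.0,1],[0.001,-0.0,-0.116,9.7,-3.6,2.0,1],[0.001,-0.0,-0.116,10.0,-2.5,2.0,1],[0.001,-0.0,-0.116,10.2,-1.3,2.0,1]]
[[0.001,-0.0,-0.116,10.3,-0.1,2.0,1],[0.001,-0.0,-0.116,10.3,1.1,2.0,1],[0.001,-0.0,-0.116,10.1,2.3,2.0,1],[0.001,-0.0,-0.116,9.7,3.4,2.0,1],[0.001,-0.0,-0.116,9.3,4.5,2.0,1]]
[[0.001,-0.0,-0.116,8.7,5.6,2.0,1],[0.001,-0.0,-0.116,8.0,6.5,2.0,1],[0.001,-0.0,-0.116,7.2,7.4,2.0,1],[0.001,-0.0,-0.116,6.3,8.2,2.0,1],[0.001,-0.0,-0.116,5.3,8.9,1.9,1]]
[[0.001,-0.0,-0.116,4.2,9.4,1.9,1],[0.001,-0.0,-0.116,3.1,9.9,1.9,1],[0.001,-0.0,-0.116,2.0,10.2,1.9,1]]
leg 4
[[-0.0,0.0,0.0,0.0,0.0,32.5,1],[-0.0,0.0,0.0,0.0,0.0,32.5,1],[-0.0,0.0,0.0,0.0,0.0,32.5,1],[-0.0,0.0,0.0,0.0,0.0,32.5,1]]
```

```bash
python3 - <<'E'
from h import *
plan([(.5825,.130,.12,-90,1),(.5825,.130,.02,-90,1)],38)
E
```

```text
at [0.5078 0.2978 0.1844] yaw -99.35 t 11.52 open 0.999 F [-0.1 -0.4 -0.6]
leg 6
[[0.0,-0.002,-0.027,25.4,-16.8,11.0,1],[0.0,-0.002,-0.027,25.9,-16.1,11.0,1],[0.0,-0.002,-0.027,26.4,-15.4,10.9,1],[0.0,-0.002,-0.027,26.8,-14.7,10.9,1],[0.0,-0.002,-0.027,27.2,-14.0,10.8,1]]
[[0.0,-0.002,-0.027,27.6,-13.2,10.8,1]]
leg 3
[[-0.0,0.0,0.0,0.0,0.0,33.3,1],[-0.0,0.0,0.0,0.0,0.0,33.3,1],[-0.0,0.0,0.0,0.0,0.0,33.3,1]]
```

Request:
{"api": "drive_tool", "payload": {
  "motion": [
    [0,-0.002,-0.027,25,-17,11,1],
    [0,-0.002,-0.027,26,-16,11,1],
    [0,-0.002,-0.027,26,-15,11,1],
    [0,-0.002,-0.027,27,-15,11,1],
    [0,-0.002,-0.027,27,-14,11,1]
  ]
}}

```text
time: 11.93
eef_pos: [0.5706, 0.1644, 0.129]
orientation: [-0.704, 0.71, 0.002, 0.002]
force: [0.5, -0.4, -0.2]
opening: 0.997
```

Request:
{"api": "drive_tool", "payload": {
  "motion": [
    [0,-0.002,-0.027,27,-13,11,1],
    [0,0,0,0,0,0,1]
  ]
}}

```text
time: 12.1
eef_pos: [0.5853, 0.1273, 0.1144]
orientation: [0.712, -0.702, -0.002, 0.0]
force: [0.2, -1.7, -0.2]
opening: 0.999
```

```bash
python3 - <<'E'
from h import *
cam("wrist","pics/w7.png")
plan([(.5825,.130,.02,-90,1)],33)
E
```

```text
at [0.5845 0.1303 0.1152] yaw -89.21 t 12.15 open 1.000 F [-0.8  1.7  0.5]
leg 3
[[0.001,0.001,0.005,0.2,0.6,31.7,1],[0.001,0.001,0.005,0.2,0.6,31.7,1],[0.001,0.001,0.005,0.2,0.6,31.7,1]]
```

View pics/w7.png

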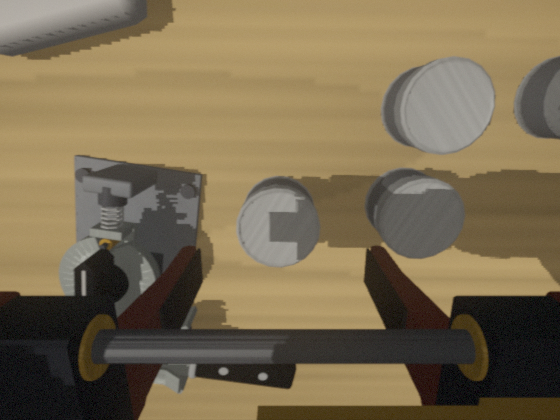

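```bash
python3 - <<'E'
from h import *
c=cam("wrist")
for u,v in ((279,226),(422,215),(445,106)): print(back(c,u,v,.05).round(4))
o=r.get_obs();print(o["eef_pos"],yaw(o))
E
```

```text
[0.5834 0.1335 0.05  ]
[0.5933 0.0308 0.05  ]
[0.6681 0.0259 0.05  ]
[0.58398949 0.13344418 0.11603939] -89.08048337314463
```

Request:
{"api": "drive_tool", "payload": {
  "motion": [
    [0.001,0.001,0.005,0,0,31,1],
    [0.001,0.001,0.005,0,0,31,1],
    [0,0,0.005,0,0,31,1],
    [0,0,0,0,0,0,0.6],
    [0,0,0,0,0,0.5,0.6]
  ]
}}

```text
time: 12.62
eef_pos: [0.5855, 0.1422, 0.0238]
orientation: [0.709, -0.705, -0.002, -0.006]
force: [-0.1, -1.1, 0.8]
opening: 0.883
```

Request:
{"api": "drive_tool", "payload": {
  "motion": [
    [0,0,0,0,0,0.5,0.4],
    [0,0,0,0,0,0,0.4],
    [0,0,0,0,0,0,0.4]
  ]
}}

```text
time: 12.87
eef_pos: [0.5863, 0.1452, 0.027]
orientation: [0.71, -0.704, -0.001, -0.007]
force: [-0.4, 0.5, -0.7]
opening: 0.703
```

Request:
{"api": "drive_tool", "payload": {
  "motion": [
    [0,0,0,0,0,0,0],
    [0,0.008,0,0,0,-25,0],
    [0,0.005,0,0,0,-35,0],
    [0,0,0,0,0,-30,0],
    [0,0,0,0,0,0,0]
  ]
}}

```text
time: 13.28
eef_pos: [0.5861, 0.1457, 0.1244]
orientation: [0.71, -0.704, 0.004, -0.004]
force: [1.3, 0.5, 0.2]
opening: 0.699
```

```bash
python3 - <<'E'
from h import *
weigh(10)
plan([(.5825,.130,.14,-90,0)],33)
E
```

```text
F mean [-0.13  0.15 -0.96] sd [0.35 0.53 0.56]
at [0.5824 0.1443 0.1166] yaw -89.52 t 13.78 open 0.702 F [-0.7 -0.1 -0.4]
leg 1
[[-0.001,-0.003,0.008,14.4,-0.0,-23.3,0]]
```

```bash
python3 - <<'E'
from h import *
plan([(.585,.1,.165,-85,0),(.593,-.352,.165,0,0),(.593,-.352,.04,0,0)],38)
E
```

```text
at [0.5824 0.1443 0.1166] yaw -89.52 t 13.78 open 0.702 F [-0.7 -0.1 -0.4]
leg 2
[[-0.0,-0.002,-0.039,22.2,-1.1,-24.1,0],[-0.0,-0.002,-0.039,22.2,-0.3,-24.1,0]]
leg 13
[[-0.0,0.0,-0.114,34.7,2.4,-0.0,0],[-0.0,0.0,-0.114,34.2,6.4,-0.0,0],[-0.0,0.0,-0.114,33.2,10.2,-0.0,0],[-0.0,0.0,-0.114,31.9,13.9,-0.0,0],[-0.0,0.0,-0.114,30.1,17.5,-0.0,0]]
[[-0.0,0.0,-0.114,27.9,20.8,-0.0,0],[-0.0,0.0,-0.114,25.3,23.8,-0.0,0],[-0.0,0.0,-0.114,22.5,26.5,-0.0,0],[-0.0,0.0,-0.114,19.3,28.9,-0.0,0],[-0.0,0.0,-0.114,15.9,30.9,-0.0,0]]
[[-0.0,0.0,-0.114,12.3,32.5,-0.0,0],[-0.0,0.0,-0.114,8.5,33.7,-0.0,0],[-0.0,0.0,-0.114,4.6,34.5,-0.0,0]]
leg 4
[[-0.0,0.0,-0.0,0.0,0.0,31.2,0],[-0.0,0.0,-0.0,0.0,0.0,31.2,0],[-0.0,0.0,-0.0,0.0,0.0,31.2,0],[-0.0,0.0,-0.0,0.0,0.0,31.2,0]]
```

Request:
{"api": "drive_tool", "payload": {
  "motion": [
    [0,-0.002,-0.04,22,-1,-24,0],
    [0,-0.002,-0.04,22,0,-24,0]
  ]
}}

```text
time: 13.95
eef_pos: [0.5806, 0.105, 0.1596]
orientation: [0.741, -0.672, -0.004, 0.003]
force: [0.1, 0.2, 0.1]
opening: 0.701
```

Request:
{"api": "drive_tool", "payload": {
  "motion": [
    [0,0,-0.114,35,2,0,0],
    [0,0,-0.114,34,6,0,0],
    [0,0,-0.114,33,10,0,0],
    [0,0,-0.114,32,14,0,0],
    [0,0,-0.114,30,17,0,0]
  ]
}}

```text
time: 14.37
eef_pos: [0.5908, -0.0683, 0.1628]
orientation: [0.907, -0.421, -0.003, -0.002]
force: [0.2, 0.0, -1.2]
opening: 0.7
```

Request:
{"api": "drive_tool", "payload": {
  "motion": [
    [0,0,-0.114,28,21,0,0],
    [0,0,-0.114,25,24,0,0],
    [0,0,-0.114,22,26,0,0],
    [0,0,-0.114,19,29,0,0],
    [0,0,-0.114,16,31,0,0]
  ]
}}

```text
time: 14.78
eef_pos: [0.6015, -0.2497, 0.1598]
orientation: [0.991, -0.134, -0.004, -0.003]
force: [0.9, -0.0, -0.3]
opening: 0.703
```

Request:
{"api": "drive_tool", "payload": {
  "motion": [
    [0,0,-0.114,12,32,0,0],
    [0,0,-0.114,8,34,0,0],
    [0,0,-0.114,5,34,0,0],
    [0,0,0,0,0,0,0]
  ]
}}

```text
time: 15.12
eef_pos: [0.6077, -0.3684, 0.1556]
orientation: [0.999, 0.045, -0.005, -0.002]
force: [-2.0, -0.9, -1.6]
opening: 0.701
```

```bash
python3 - <<'E'
from h import *
plan([(.593,-.352,.08,0,0)],33)
E
```

```text
at [ 0.6077 -0.3684  0.1556] yaw 5.13 t 15.12 open 0.701 F [-2.  -0.9 -1.6]
leg 3
[[-0.001,0.003,0.03,-4.2,-5.8,25.3,0],[-0.001,0.003,0.03,-4.4,-5.7,25.2,0],[-0.001,0.003,0.03,-4.7,-5.6,25.2,0]]
```

Request:
{"api": "drive_tool", "payload": {
  "motion": [
    [0,0.003,0.03,-5,-8,20,0],
    [0,0.003,0.03,-5,-8,20,0],
    [0,0.003,0.03,-5,-7,0,0],
    [0,0,0,0,0,0,0]
  ]
}}

```text
time: 15.45
eef_pos: [0.5884, -0.3512, 0.1105]
orientation: [1.0, -0.007, -0.001, -0.003]
force: [0.2, -0.1, -0.2]
opening: 0.703
```

```bash
python3 - <<'E'
from h import *
plan([(.593,-.345,.04,0,0)],33)
E
```

```text
at [ 0.5884 -0.3512  0.1105] yaw -0.85 t 15.45 open 0.703 F [ 0.2 -0.1 -0.2]
leg 3
[[-0.002,0.001,-0.005,1.6,-2.0,23.5,0],[-0.002,0.001,-0.005,1.6,-2.0,23.5,0],[-0.002,0.001,-0.005,1.6,-2.0,23.5,0]]
```

Request:
{"api": "drive_tool", "payload": {
  "motion": [
    [0,0,-0.005,1.5,-2,23,0],
    [0,0,-0.005,1.5,-2,22,0],
    [0,0,0,1,-2,18,0],
    [0,0,0,0,0,0,0]
  ]
}}

```text
time: 15.78
eef_pos: [0.5936, -0.3457, 0.0463]
orientation: [1.0, -0.001, -0.001, -0.002]
force: [-0.5, 1.0, -1.8]
opening: 0.702
```

```bash
python3 - <<'E'
from h import *
plan([(.593,-.345,.036,0,0)],33)
E
```

```text
at [ 0.5936 -0.3457  0.0463] yaw -0.17 t 15.78 open 0.702 F [-0.5  1.  -1.8]
leg 1
[[-0.004,0.001,-0.003,-0.5,-0.7,10.3,0]]
```

Request:
{"api": "drive_tool", "payload": {
  "motion": [
    [0,0,0,0,0,8,0],
    [0,0,0,0,0,0,0.82],
    [0,0,0,0,0,0,0.82],
    [0,0,0,0,0,0,0.82],
    [0,0,0,0,0,-30,0.82]
  ]
}}

```text
time: 16.2
eef_pos: [0.5925, -0.3454, 0.0655]
orientation: [1.0, -0.001, -0.003, -0.003]
force: [-1.1, -1.3, -0.3]
opening: 0.819
```

Request:
{"api": "drive_tool", "payload": {
  "motion": [
    [0,0,0,0,0,-40,0.9],
    [0,0,0,0,0,-40,1],
    [0,0,0,0,0,0,1]
  ]
}}

```text
time: 16.45
eef_pos: [0.5953, -0.3472, 0.1555]
orientation: [1.0, -0.001, 0.0, -0.002]
force: [1.5, -0.2, 0.7]
opening: 0.984
```

```bash
python3 - <<'E'
from h import *
c=cam("top");tins(c)
weigh(4)
plan([(.592,.028,.165,-70,1),(.592,.028,.02,-90,1)],38)
E
```

```text
[0.7407 0.286  0.05  ] px [178. 177.] box 44 33 937
[ 0.7328 -0.2215  0.05  ] px [361. 176.] box 69 17 401
[ 0.676  -0.0828  0.05  ] px [311. 197.] box 23 22 384
[0.6678 0.0212 0.05  ] px [274. 201.] box 23 21 373
[ 0.594  -0.3488  0.05  ] px [410. 225.] box 22 23 401
[0.5896 0.0269 0.05  ] px [272. 229.] box 22 23 389
[0.5008 0.2654 0.05  ] px [185. 263.] box 46 74 1527
F mean [-0.23  0.25 -1.  ] sd [0.47 0.31 0.31]
at [ 0.5905 -0.3452  0.1449] yaw -0.07 t 16.70 open 0.999 F [ 0.1  0.6 -0.9]
leg 11
[[-0.0,0.002,0.111,0.1,-33.9,-1.5,1],[-0.0,0.002,0.111,-3.7,-33.7,-1.5,1],[-0.0,0.002,0.111,-7.4,-33.1,-1.5,1],[-0.0,0.002,0.111,-11.0,-32.1,-1.5,1],[-0.0,0.002,0.111,-14.5,-30.7,-1.6,1]]
[[-0.0,0.002,0.111,-17.8,-28.9,-1.6,1],[-0.0,0.002,0.111,-20.9,-26.7,-1.6,1],[-0.0,0.002,0.111,-23.7,-24.3,-1.7,1],[-0.0,0.002,0.111,-26.3,-21.5,-1.7,1],[-0.0,0.002,0.111,-28.5,-18.5,-1.7,1]]
[[-0.0,0.002,0.111,-30.3,-15.2,-1.8,1]]
leg 4
[[-0.0,-0.0,0.087,-0.0,0.0,36.3,1],[-0.0,-0.0,0.087,-0.0,0.0,36.2,1],[-0.0,-0.0,0.087,-0.0,0.0,36.3,1],[-0.0,-0.0,0.087,-0.0,0.0,36.3,1]]
```

```bash
python3 - <<'E'
from h import *
plan([(.678,-.080,.11,12,1)],38)
E
```

```text
at [ 0.5905 -0.3452  0.1449] yaw -0.07 t 16.70 open 0.999 F [ 0.1  0.6 -0.9]
leg 8
[[-0.001,0.001,-0.026,10.9,-33.1,4.5,1],[-0.001,0.001,-0.026,11.8,-32.8,4.5,1],[-0.001,0.001,-0.026,12.7,-32.5,4.5,1],[-0.001,0.001,-0.026,13.5,-32.2,4.5,1],[-0.001,0.001,-0.026,14.3,-31.8,4.4,1]]
[[-0.001,0.001,-0.026,15.2,-31.4,4.4,1],[-0.001,0.001,-0.026,16.0,-31.0,4.4,1],[-0.001,0.001,-0.026,16.8,-30.6,4.4,1]]
```

Request:
{"api": "drive_tool", "payload": {
  "motion": [
    [0,0,-0.026,11,-33,2,1],
    [0,0,-0.026,12,-33,2,1],
    [0,0,-0.026,13,-32,4,1],
    [0,0,-0.026,13,-32,4,1],
    [0,0,-0.026,14,-32,4,1]
  ]
}}

```text
time: 17.12
eef_pos: [0.6398, -0.1881, 0.1212]
orientation: [0.998, 0.057, -0.012, -0.004]
force: [-0.1, -0.5, -0.3]
opening: 1.0
```

Request:
{"api": "drive_tool", "payload": {
  "motion": [
    [0,0,-0.026,15,-31,4,1],
    [0,0,-0.026,16,-30,4,1],
    [0,0,-0.02,15,-25,4,1],
    [0,0,0,0,0,0,1]
  ]
}}

```text
time: 17.45
eef_pos: [0.6717, -0.081, 0.1011]
orientation: [0.995, 0.1, -0.016, -0.008]
force: [0.6, 1.8, 0.8]
opening: 0.999
```

```bash
python3 - <<'E'
from h import *
plan([(.678,-.080,.02,12,1)],33)
E
```

```text
at [ 0.6717 -0.081   0.1011] yaw 11.55 t 17.45 open 0.999 F [0.6 1.8 0.8]
leg 3
[[-0.007,0.01,-0.003,3.0,0.6,26.9,1],[-0.007,0.01,-0.003,2.7,0.4,27.0,1],[-0.007,0.01,-0.003,2.4,0.3,27.0,1]]
```

Request:
{"api": "drive_tool", "payload": {
  "motion": [
    [-0.006,0.01,-0.003,3,0,26,1],
    [-0.006,0.01,0,3,0,26,1],
    [-0.006,0.01,0,2,0,25,1],
    [0,0,0,0,0,0,0.8]
  ]
}}

```text
time: 17.78
eef_pos: [0.6763, -0.073, 0.0167]
orientation: [0.994, 0.106, -0.002, -0.002]
force: [-2.0, -0.2, -0.0]
opening: 0.96
```

```bash
python3 - <<'E'
from h import *
plan([(.678,-.080,.02,12,1)],33)
E
```

```text
at [ 0.6763 -0.073   0.0167] yaw 12.15 t 17.78 open 0.960 F [-2.  -0.2 -0. ]
leg 1
[[-0.005,0.004,0.003,0.1,7.2,-3.3,1]]
```

Request:
{"api": "drive_tool", "payload": {
  "motion": [
    [-0.004,0.003,0,0,6,-4,0.7],
    [0,0,0,0,0,0,0.5],
    [0,0,0,0,0,0,0.3],
    [0,0,0,0,0,0,0],
    [0,0,0,0,0,0,0]
  ]
}}

```text
time: 18.2
eef_pos: [0.6764, -0.0811, 0.0214]
orientation: [0.994, 0.105, -0.003, -0.001]
force: [-1.0, -0.2, -4.2]
opening: 0.703
```

Request:
{"api": "drive_tool", "payload": {
  "motion": [
    [0,0,0,0,0,0,0],
    [0,0,0,0,0,-25,0],
    [0,0,0,0,0,-35,0],
    [0,0,0,0,0,-30,0],
    [0,0,0,0,0,0,0]
  ]
}}

```text
time: 18.62
eef_pos: [0.6747, -0.0822, 0.1132]
orientation: [0.995, 0.104, -0.005, -0.001]
force: [1.1, -0.2, -2.5]
opening: 0.704
```

```bash
python3 - <<'E'
from h import *
weigh(8)
plan([(.6,-.20,.165,0,0)],38)
E
```

```text
F mean [-0.11 -0.16 -4.28] sd [0.12 0.69 0.61]
at [ 0.6705 -0.0822  0.105 ] yaw 12.02 t 19.02 open 0.703 F [ 0.1  0.9 -3.4]
leg 4
[[-0.001,0.005,0.052,-23.7,25.0,-14.7,0],[-0.001,0.005,0.052,-22.3,26.3,-14.8,0],[-0.001,0.005,0.052,-20.8,27.4,-14.8,0],[-0.001,0.005,0.052,-19.2,28.5,-14.9,0]]
```

```bash
python3 - <<'E'
from h import *
plan([(.66,-.09,.15,10,0),(.433,-.377,.13,0,0)],36)
E
```

```text
at [ 0.6705 -0.0822  0.105 ] yaw 12.02 t 19.02 open 0.703 F [ 0.1  0.9 -3.4]
leg 2
[[-0.003,0.011,0.018,-6.4,2.6,-22.4,0],[-0.003,0.011,0.018,-6.1,2.8,-22.4,0]]
leg 11
[[0.0,-0.0,0.016,-24.9,22.1,1.8,0],[0.0,-0.0,0.016,-24.5,22.5,1.8,0],[0.0,-0.0,0.016,-24.1,22.9,1.8,0],[0.0,-0.0,0.016,-23.8,23.3,1.8,0],[0.0,-0.0,0.016,-23.4,23.6,1.8,0]]
[[0.0,-0.0,0.016,-23.0,24.0,1.8,0],[0.0,-0.0,0.016,-22.6,24.4,1.8,0],[0.0,-0.0,0.016,-22.2,24.7,1.8,0],[0.0,-0.0,0.016,-21.9,25.1,1.8,0],[0.0,-0.0,0.016,-21.5,25.4,1.8,0]]
[[0.0,-0.0,0.016,-21.0,25.8,1.8,0]]
```

Request:
{"api": "drive_tool", "payload": {
  "motion": [
    [-0.003,0.01,0.018,-6,3,-24,0],
    [-0.003,0.01,0.018,-6,3,-24,0]
  ]
}}

```text
time: 19.18
eef_pos: [0.6576, -0.089, 0.146]
orientation: [0.996, 0.088, -0.006, -0.002]
force: [0.1, -0.6, -4.0]
opening: 0.702
```

Request:
{"api": "drive_tool", "payload": {
  "motion": [
    [0,0,0.016,-25,22,1,0],
    [0,0,0.016,-24,23,1,0],
    [0,0,0.016,-24,23,1,0],
    [0,0,0.016,-24,23,1,0],
    [0,0,0.016,-23,24,1,0]
  ]
}}

```text
time: 19.6
eef_pos: [0.5574, -0.2137, 0.143]
orientation: [0.999, 0.053, -0.002, -0.005]
force: [1.2, -0.8, -4.3]
opening: 0.702
```

Request:
{"api": "drive_tool", "payload": {
  "motion": [
    [0,0,0.016,-23,24,1,0],
    [0,0,0.016,-23,24,1,0],
    [0,0,0.016,-22,25,1,0],
    [0,0,0.016,-22,25,1,0],
    [0,0,0.01,-15,18,1,0]
  ]
}}

```text
time: 20.02
eef_pos: [0.453, -0.3435, 0.134]
orientation: [1.0, 0.013, -0.005, -0.005]
force: [-0.3, -0.4, -3.9]
opening: 0.7
```

Request:
{"api": "drive_tool", "payload": {
  "motion": [
    [0,0,0,0,0,0,0]
  ]
}}

```text
time: 20.1
eef_pos: [0.4482, -0.3487, 0.1329]
orientation: [1.0, 0.009, -0.006, -0.005]
force: [0.1, -0.6, -5.0]
opening: 0.704
```

```bash
python3 - <<'E'
from h import *
plan([(.433,-.376,.05,0,0)],36)
E
```

```text
at [ 0.4482 -0.3487  0.1329] yaw 1.09 t 20.10 open 0.704 F [ 0.1 -0.6 -5. ]
leg 3
[[-0.003,0.004,0.006,-4.9,9.3,27.6,0],[-0.003,0.004,0.006,-4.9,9.2,27.6,0],[-0.003,0.004,0.006,-5.0,9.2,27.6,0]]
```

Request:
{"api": "drive_tool", "payload": {
  "motion": [
    [-0.003,0.004,0.006,-6,11,10,0],
    [-0.003,0.004,0.006,-6,11,15,0],
    [0,0,0,-1,2,15,0],
    [0,0,0,0,0,0,0]
  ]
}}

```text
time: 20.43
eef_pos: [0.4334, -0.3754, 0.089]
orientation: [1.0, 0.002, -0.002, -0.001]
force: [-1.2, 1.1, -4.8]
opening: 0.697
```

```bash
python3 - <<'E'
from h import *
plan([(.433,-.376,.031,0,0)],36)
E
```

```text
at [ 0.4334 -0.3754  0.089 ] yaw 0.24 t 20.43 open 0.697 F [-1.2  1.1 -4.8]
leg 2
[[-0.001,0.002,0.002,-0.1,0.4,29.0,0],[-0.001,0.002,0.002,-0.1,0.3,29.0,0]]
```

Request:
{"api": "drive_tool", "payload": {
  "motion": [
    [-0.001,0.002,0,0,0,25,0],
    [-0.001,0.002,0,0,0,22,0],
    [0,0,0,0,0,3,0]
  ]
}}

```text
time: 20.68
eef_pos: [0.435, -0.375, 0.0375]
orientation: [1.0, 0.003, 0.001, -0.0]
force: [-0.6, 1.2, -4.1]
opening: 0.702
```

Request:
{"api": "drive_tool", "payload": {
  "motion": [
    [0,0,0,0,0,2,0]
  ]
}}

```text
time: 20.77
eef_pos: [0.4352, -0.3742, 0.0349]
orientation: [1.0, 0.004, 0.001, -0.001]
force: [0.5, -0.7, -3.5]
opening: 0.694
```

Request:
{"api": "drive_tool", "payload": {
  "motion": [
    [0,0,0,0,0,4,0]
  ]
}}

```text
time: 20.85
eef_pos: [0.4359, -0.3738, 0.0312]
orientation: [1.0, 0.004, 0.001, -0.001]
force: [0.6, 0.1, -3.6]
opening: 0.706
```

Request:
{"api": "drive_tool", "payload": {
  "motion": [
    [0,0,0,0,0,3.5,0]
  ]
}}

```text
time: 20.93
eef_pos: [0.4366, -0.3737, 0.0282]
orientation: [1.0, 0.004, 0.001, -0.001]
force: [0.1, 1.2, -4.1]
opening: 0.7
```

Request:
{"api": "drive_tool", "payload": {
  "motion": [
    [0,0,0,0,0,1.5,0]
  ]
}}

```text
time: 21.02
eef_pos: [0.4372, -0.3736, 0.027]
orientation: [1.0, 0.005, 0.001, -0.001]
force: [-0.3, -0.7, -4.3]
opening: 0.702
```

Request:
{"api": "drive_tool", "payload": {
  "motion": [
    [0,0,0,-0.5,0,1.5,0],
    [0,0,0,-0.5,0,0.5,0.82],
    [0,0,0,-0.5,0,0.5,0.82],
    [0,0,0,-0.5,0,0,0.82],
    [0,0,0,0,0,-25,0.82]
  ]
}}

```text
time: 21.43
eef_pos: [0.4356, -0.3737, 0.0498]
orientation: [1.0, 0.005, 0.002, -0.0]
force: [0.4, 0.9, -0.7]
opening: 0.817
```

Request:
{"api": "drive_tool", "payload": {
  "motion": [
    [0,0,0,0,0,-40,0.9],
    [0,0,0,0,0,-40,1],
    [0,0,0,0,0,-10,1]
  ]
}}

```text
time: 21.68
eef_pos: [0.4357, -0.3738, 0.1452]
orientation: [1.0, 0.005, 0.002, -0.0]
force: [0.0, -0.7, 0.1]
opening: 0.988
```

```bash
python3 - <<'E'
from h import *
c=cam("top","pics/t3.png");tins(c)
plan([(.669,.025,.13,45,1)],38)
E
```

```text
[0.7408 0.2864 0.05  ] px [178. 177.] box 44 33 924
[ 0.7327 -0.2214  0.05  ] px [361. 176.] box 69 17 398
[0.6679 0.0211 0.05  ] px [274. 201.] box 23 21 372
[ 0.5939 -0.3488  0.05  ] px [410. 225.] box 22 23 400
[0.5897 0.027  0.05  ] px [272. 229.] box 22 23 388
[0.4987 0.2659 0.05  ] px [185. 264.] box 46 74 1487
[ 0.4375 -0.3774  0.05  ] px [424. 283.] box 23 23 413
at [ 0.4358 -0.3741  0.1452] yaw 0.58 t 21.73 open 0.996 F [-0.1 -1.   0.7]
leg 13
[[0.0,-0.0,-0.06,18.2,-30.5,1.3,1],[0.0,-0.0,-0.06,20.0,-29.4,1.3,1],[0.0,-0.0,-0.06,21.7,-28.1,1.2,1],[0.0,-0.0,-0.06,23.4,-26.8,1.2,1],[0.0,-0.0,-0.06,24.9,-25.3,1.2,1]]
[[0.0,-0.0,-0.06,26.4,-23.8,1.2,1],[0.0,-0.0,-0.06,27.8,-22.2,1.2,1],[0.0,-0.0,-0.06,29.1,-20.5,1.2,1],[0.0,-0.0,-0.06,30.2,-18.7,1.2,1],[0.0,-0.0,-0.06,31.3,-16.9,1.2,1]]
[[0.0,-0.0,-0.06,32.2,-15.0,1.2,1],[0.0,-0.0,-0.06,33.1,-13.1,1.2,1],[0.0,-0.0,-0.06,33.8,-11.1,1.2,1]]
```

View pics/t3.png

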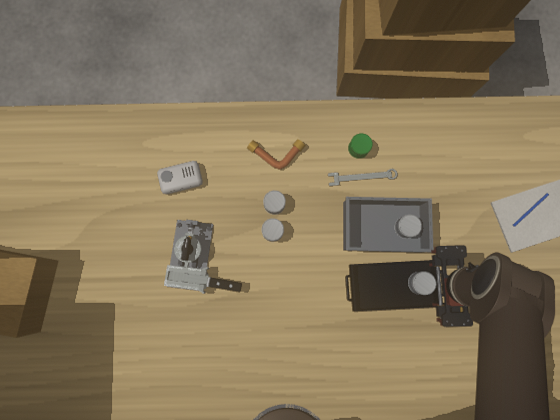

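Top view: one tin stands in the tub (409,226), one in the tray (423,283), and two remain at (275,202) and (272,230). The bystanders are unmoved. Next is the lower of the two.

```bash
python3 - <<'E'
from h import *
plan([(.592,.030,.12,48,1)],38)
E
```

```text
at [ 0.4358 -0.3741  0.1452] yaw 0.58 t 21.73 open 0.996 F [-0.1 -1.   0.7]
leg 12
[[0.0,-0.0,-0.069,13.3,-33.5,2.2,1],[0.0,-0.0,-0.069,15.6,-32.5,2.2,1],[0.0,-0.0,-0.069,17.8,-31.4,2.2,1],[0.0,-0.0,-0.069,20.0,-30.1,2.2,1],[0.0,-0.0,-0.069,22.0,-28.6,2.2,1]]
[[0.0,-0.0,-0.069,23.9,-27.1,2.2,1],[0.0,-0.0,-0.069,25.7,-25.3,2.1,1],[0.0,-0.0,-0.069,27.4,-23.5,2.1,1],[0.0,-0.0,-0.069,29.0,-21.6,2.1,1],[0.0,-0.0,-0.069,30.4,-19.5,2.1,1]]
[[0.0,-0.0,-0.069,31.6,-17.4,2.1,1],[0.0,-0.0,-0.069,32.8,-15.2,2.1,1]]
```

Request:
{"api": "drive_tool", "payload": {
  "motion": [
    [0,0,-0.069,13,-33,1,1],
    [0,0,-0.069,16,-32,1,1],
    [0,0,-0.069,18,-31,1,1],
    [0,0,-0.069,20,-30,2,1],
    [0,0,-0.069,22,-29,2,1]
  ]
}}

```text
time: 22.15
eef_pos: [0.5009, -0.2142, 0.1404]
orientation: [0.985, 0.173, 0.005, 0.007]
force: [1.1, 0.5, -0.2]
opening: 1.002
```

Request:
{"api": "drive_tool", "payload": {
  "motion": [
    [0,0,-0.069,24,-27,2,1],
    [0,0,-0.069,26,-25,2,1],
    [0,0,-0.069,27,-23,2,1],
    [0,0,-0.069,29,-22,2,1],
    [0,0,-0.069,28,-18,2,1]
  ]
}}

```text
time: 22.57
eef_pos: [0.5672, -0.0413, 0.1279]
orientation: [0.938, 0.347, 0.004, 0.009]
force: [-0.1, 0.1, -0.5]
opening: 0.999
```

```bash
python3 - <<'E'
from h import *
plan([(.592,.030,.10,48,1)],38)
E
```

```text
at [ 0.5672 -0.0413  0.1279] yaw 40.62 t 22.57 open 0.999 F [-0.1  0.1 -0.5]
leg 3
[[0.006,-0.0,-0.043,21.7,-12.8,9.1,1],[0.006,-0.0,-0.043,22.2,-11.8,9.2,1],[0.006,-0.0,-0.043,22.7,-10.8,9.2,1]]
```

Request:
{"api": "drive_tool", "payload": {
  "motion": [
    [0.006,0,-0.043,22,-12,8,1],
    [0.006,0,-0.043,22,-11,8,1],
    [0.006,0,-0.03,13,-7,6,1],
    [0,0,0,0,0,0,1]
  ]
}}

```text
time: 22.9
eef_pos: [0.5907, 0.0319, 0.1038]
orientation: [0.912, 0.41, 0.003, -0.001]
force: [-0.4, -0.9, 0.3]
opening: 1.003
```

```bash
python3 - <<'E'
from h import *
plan([(.592,.030,.02,48,1)],36)
E
```

```text
at [0.5907 0.0319 0.1038] yaw 48.42 t 22.90 open 1.003 F [-0.4 -0.9  0.3]
leg 3
[[-0.0,-0.002,0.002,-0.4,0.7,27.9,1],[-0.0,-0.002,0.002,-0.3,0.7,27.9,1],[-0.0,-0.002,0.002,-0.2,0.7,27.9,1]]
```

Request:
{"api": "drive_tool", "payload": {
  "motion": [
    [0,-0.002,0,-1,1,26,1],
    [0,-0.002,0,-1,1,26,1],
    [0,-0.002,0,-1,1,25,1],
    [0,0,0,0,0,0,0.8]
  ]
}}

```text
time: 23.23
eef_pos: [0.5918, 0.0238, 0.0253]
orientation: [0.913, 0.408, 0.001, 0.002]
force: [-1.3, -0.6, -0.2]
opening: 0.957
```

```bash
python3 - <<'E'
from h import *
plan([(.592,.030,.02,48,1)],36)
E
```

```text
at [0.5918 0.0238 0.0253] yaw 48.13 t 23.23 open 0.957 F [-1.3 -0.6 -0.2]
leg 1
[[0.003,0.0,0.002,4.7,-4.0,5.3,1]]
```

Request:
{"api": "drive_tool", "payload": {
  "motion": [
    [0.002,0,0,4,-3,4,0.7],
    [0,0,0,0,0,0,0.5],
    [0,0,0,0,0,0,0.3],
    [0,0,0,0,0,0,0],
    [0,0,0,0,0,0,0]
  ]
}}

```text
time: 23.65
eef_pos: [0.5926, 0.0248, 0.0241]
orientation: [0.914, 0.405, 0.0, 0.002]
force: [-1.0, -0.4, -4.5]
opening: 0.702
```

Request:
{"api": "drive_tool", "payload": {
  "motion": [
    [0,0,0,0,0,0,0],
    [0,0,0,0,0,-25,0],
    [0,0,0,0,0,-35,0],
    [0,0,0,0,0,-40,0],
    [0,0,0,0,0,-20,0]
  ]
}}

```text
time: 24.07
eef_pos: [0.5877, 0.0243, 0.1434]
orientation: [0.914, 0.405, -0.005, -0.001]
force: [2.4, 0.9, -5.0]
opening: 0.699
```

```bash
python3 - <<'E'
from h import *
weigh(8)
plan([(.433,-.308,.14,0,0)],38)
print('tub');plan([(.593,-.26,.15,0,0)],38)
E
```

```text
F mean [ 0.19 -0.22 -4.78] sd [0.71 0.79 1.19]
at [0.5855 0.0234 0.1374] yaw 47.77 t 24.47 open 0.698 F [-0.2  1.  -4.8]
leg 10
[[-0.0,0.002,0.083,-34.8,11.0,0.1,0],[-0.0,0.002,0.083,-33.7,13.8,0.1,0],[-0.0,0.002,0.083,-32.5,16.6,0.0,0],[-0.0,0.002,0.083,-31.0,19.3,-0.0,0],[-0.0,0.002,0.083,-29.3,21.8,-0.1,0]]
[[-0.0,0.002,0.083,-27.4,24.1,-0.1,0],[-0.0,0.002,0.083,-25.3,26.3,-0.2,0],[-0.0,0.002,0.083,-23.0,28.3,-0.2,0],[-0.0,0.002,0.083,-20.5,30.2,-0.2,0],[-0.0,0.002,0.083,-18.0,31.8,-0.2,0]]
tub
at [0.5855 0.0234 0.1374] yaw 47.77 t 24.47 open 0.698 F [-0.2  1.  -4.8]
leg 8
[[-0.0,0.002,0.104,-25.6,24.5,-1.5,0],[-0.0,0.002,0.104,-22.9,27.0,-1.5,0],[-0.0,0.002,0.104,-20.0,29.3,-1.5,0],[-0.0,0.002,0.104,-16.8,31.2,-1.6,0],[-0.0,0.002,0.104,-13.5,32.8,-1.6,0]]
[[-0.0,0.002,0.104,-10.0,34.0,-1.6,0],[-0.0,0.002,0.104,-6.4,34.9,-1.6,0],[-0.0,0.002,0.104,-2.7,35.3,-1.6,0]]
```

```bash
python3 - <<'E'
from h import *
plan([(.433,-.240,.14,0,0)],38)
E
```

```text
at [0.5855 0.0234 0.1374] yaw 47.77 t 24.47 open 0.698 F [-0.2  1.  -4.8]
leg 9
[[-0.0,0.002,0.093,-33.1,7.1,0.1,0],[-0.0,0.002,0.093,-32.3,10.2,0.0,0],[-0.0,0.002,0.093,-31.2,13.1,-0.0,0],[-0.0,0.002,0.093,-29.8,15.9,-0.1,0],[-0.0,0.002,0.093,-28.2,18.6,-0.1,0]]
[[-0.0,0.002,0.093,-26.4,21.1,-0.2,0],[-0.0,0.002,0.093,-24.3,23.5,-0.2,0],[-0.0,0.002,0.093,-22.0,25.6,-0.2,0],[-0.0,0.002,0.093,-19.6,27.6,-0.3,0]]
```

Request:
{"api": "drive_tool", "payload": {
  "motion": [
    [0,0.001,0.093,-33,7,0,0],
    [0,0.001,0.093,-32,10,0,0],
    [0,0.001,0.093,-31,13,0,0],
    [0,0.001,0.093,-30,16,0,0],
    [0,0.001,0.093,-28,19,0,0]
  ]
}}

```text
time: 24.88
eef_pos: [0.4987, -0.1162, 0.132]
orientation: [0.983, 0.183, -0.008, -0.006]
force: [0.4, -0.2, -4.1]
opening: 0.701
```

Request:
{"api": "drive_tool", "payload": {
  "motion": [
    [0,0,0.093,-26,21,0,0],
    [0,0,0.093,-24,23,0,0],
    [0,0,0.093,-22,25,0,0],
    [0,0,0.08,-13,18,0,0],
    [0,0,0,0,0,0,0]
  ]
}}

```text
time: 25.3
eef_pos: [0.4249, -0.2311, 0.1268]
orientation: [1.0, -0.012, -0.015, -0.005]
force: [0.1, 0.6, -5.0]
opening: 0.7
```

```bash
python3 - <<'E'
from h import *
plan([(.433,-.240,.09,0,0)],38)
E
```

```text
at [ 0.4249 -0.2311  0.1268] yaw -1.34 t 25.30 open 0.700 F [ 0.1  0.6 -5. ]
leg 2
[[-0.005,0.015,-0.012,4.7,4.5,18.2,0],[-0.005,0.015,-0.012,4.4,4.5,18.3,0]]
```

Request:
{"api": "drive_tool", "payload": {
  "motion": [
    [-0.005,0.013,-0.01,6,4,18,0],
    [-0.005,0.013,-0.01,5,4,18,0],
    [0,0.002,0,0,0,10,0],
    [0,0,0,0,0,0,0]
  ]
}}

```text
time: 25.63
eef_pos: [0.4331, -0.2406, 0.0763]
orientation: [1.0, -0.003, -0.001, -0.001]
force: [-0.8, -0.0, -5.0]
opening: 0.702
```

```bash
python3 - <<'E'
from h import *
plan([(.433,-.240,.031,0,0)],38)
E
```

```text
at [ 0.4331 -0.2406  0.0763] yaw -0.34 t 25.63 open 0.702 F [-0.8 -0.  -5. ]
leg 2
[[-0.001,0.001,-0.003,0.0,-0.3,22.7,0],[-0.001,0.001,-0.003,0.0,-0.3,22.7,0]]
```

Request:
{"api": "drive_tool", "payload": {
  "motion": [
    [0,0.001,-0.003,0,0,21,0],
    [0,0,-0.003,0,0,17,0],
    [0,0,0,-0.5,0,3,0],
    [0,0,0,-0.5,0,2,0]
  ]
}}

```text
time: 25.97
eef_pos: [0.4328, -0.2384, 0.0313]
orientation: [1.0, 0.002, -0.002, -0.002]
force: [0.1, 0.2, -4.4]
opening: 0.701
```

Request:
{"api": "drive_tool", "payload": {
  "motion": [
    [0,0,0,-0.5,0,2,0]
  ]
}}

```text
time: 26.05
eef_pos: [0.4324, -0.2379, 0.0293]
orientation: [1.0, 0.002, -0.002, -0.002]
force: [-0.3, -0.4, -5.2]
opening: 0.699
```

Request:
{"api": "drive_tool", "payload": {
  "motion": [
    [0,0,0,0,0,1,0],
    [0,0,0,0,0,0.5,0.82],
    [0,0,0,0,0,0.5,0.82],
    [0,0,0,0,0,0,0.82],
    [0,0,0,0,0,-25,0.82]
  ]
}}

```text
time: 26.47
eef_pos: [0.4333, -0.2379, 0.0533]
orientation: [1.0, 0.003, -0.002, -0.002]
force: [-0.4, 0.2, -0.0]
opening: 0.819
```

Request:
{"api": "drive_tool", "payload": {
  "motion": [
    [0,0,0,0,0,-40,0.9],
    [0,0,0,0,0,-40,1],
    [0,0,0,0,0,0,1]
  ]
}}

```text
time: 26.72
eef_pos: [0.4357, -0.2383, 0.1403]
orientation: [1.0, 0.003, 0.001, -0.001]
force: [1.3, -0.1, -0.6]
opening: 0.985
```

```bash
python3 - <<'E'
from h import *
c=cam("top");tins(c)
plan([(.669,.025,.11,15,1)],38)
E
```

```text
[0.7408 0.2862 0.05  ] px [178. 177.] box 44 33 928
[ 0.7327 -0.2214  0.05  ] px [361. 176.] box 69 17 400
[0.6679 0.0212 0.05  ] px [274. 201.] box 22 21 371
[ 0.594  -0.3488  0.05  ] px [410. 225.] box 22 23 402
[0.5    0.2656 0.05  ] px [185. 264.] box 46 74 1510
[ 0.4322 -0.2324  0.05  ] px [370. 286.] box 20 32 370
at [ 0.4345 -0.2382  0.1378] yaw 0.35 t 26.77 open 0.995 F [ 0.1  0.6 -0.6]
leg 10
[[-0.0,0.0,-0.026,23.6,-26.2,2.9,1],[-0.0,0.0,-0.026,24.3,-25.6,2.8,1],[-0.0,0.0,-0.026,24.9,-24.9,2.8,1],[-0.0,0.0,-0.026,25.5,-24.3,2.8,1],[-0.0,0.0,-0.026,26.2,-23.6,2.8,1]]
[[-0.0,0.0,-0.026,26.8,-22.9,2.8,1],[-0.0,0.0,-0.026,27.3,-22.3,2.8,1],[-0.0,0.0,-0.026,27.9,-21.5,2.8,1],[-0.0,0.0,-0.026,28.4,-20.8,2.8,1],[-0.0,0.0,-0.026,29.0,-20.1,2.8,1]]
```

Request:
{"api": "drive_tool", "payload": {
  "motion": [
    [0,0,-0.026,24,-26,1,1],
    [0,0,-0.026,24,-26,1,1],
    [0,0,-0.026,25,-25,2,1],
    [0,0,-0.026,25,-24,2,1],
    [0,0,-0.026,26,-24,2,1]
  ]
}}

```text
time: 27.18
eef_pos: [0.5514, -0.1132, 0.1305]
orientation: [0.998, 0.061, 0.0, 0.003]
force: [0.7, -0.4, 0.5]
opening: 0.998
```

Request:
{"api": "drive_tool", "payload": {
  "motion": [
    [0,0,-0.026,27,-23,2,1],
    [0,0,-0.026,27,-22,2,1],
    [0,0,-0.026,28,-21,3,1],
    [0,0,-0.026,25,-18,3,1],
    [0,0,0,0,0,0,1]
  ]
}}

```text
time: 27.6
eef_pos: [0.6497, -0.0002, 0.1159]
orientation: [0.993, 0.119, 0.001, 0.001]
force: [-0.7, 0.3, 0.0]
opening: 1.002
```

```bash
python3 - <<'E'
from h import *
plan([(.669,.025,.1,15,1)],38)
E
```

```text
at [ 6.497e-01 -2.000e-04  1.159e-01] yaw 13.62 t 27.60 open 1.002 F [-0.7  0.3  0. ]
leg 1
[[0.003,-0.002,-0.024,24.7,-20.0,15.9,1]]
```

Request:
{"api": "drive_tool", "payload": {
  "motion": [
    [0,0,-0.012,11,-10,8,1],
    [0,0,-0.012,11,-9,5,1],
    [0,0,0,0,0,0,1]
  ]
}}

```text
time: 27.85
eef_pos: [0.6669, 0.0264, 0.0996]
orientation: [0.991, 0.132, -0.0, 0.001]
force: [0.0, 0.3, 1.2]
opening: 1.0
```

```bash
python3 - <<'E'
from h import *
plan([(.669,.025,.02,15,1)],36)
E
```

```text
at [0.6669 0.0264 0.0996] yaw 15.22 t 27.85 open 1.000 F [0.  0.3 1.2]
leg 3
[[0.001,0.0,0.001,0.6,0.6,26.5,1],[0.001,0.0,0.001,0.6,0.6,26.5,1],[0.001,0.0,0.001,0.6,0.6,26.5,1]]
```

Request:
{"api": "drive_tool", "payload": {
  "motion": [
    [0,0,0,0.5,0,25,1],
    [0,0,0,0.5,0,25,1],
    [0,0,0,0.5,0,24,1],
    [0,0,0,0,0,0,0.8]
  ]
}}

```text
time: 28.18
eef_pos: [0.6685, 0.0246, 0.024]
orientation: [0.991, 0.132, 0.001, 0.002]
force: [-1.5, -1.2, -0.5]
opening: 0.961
```

```bash
python3 - <<'E'
from h import *
plan([(.669,.025,.02,15,1)],36)
E
```

```text
at [0.6685 0.0246 0.024 ] yaw 15.14 t 28.18 open 0.961 F [-1.5 -1.2 -0.5]
leg 1
[[0.004,-0.001,0.002,0.6,-0.3,4.0,1]]
```

Request:
{"api": "drive_tool", "payload": {
  "motion": [
    [0.002,0,0,0,0,2,0.6],
    [0,0,0,0,0,0,0.5],
    [0,0,0,0,0,0,0.3],
    [0,0,0,0,0,0,0],
    [0,0,0,0,0,0,0]
  ]
}}

```text
time: 28.6
eef_pos: [0.6691, 0.0215, 0.0258]
orientation: [0.992, 0.13, 0.002, 0.002]
force: [-0.4, -0.2, 0.4]
opening: 0.695
```

Request:
{"api": "drive_tool", "payload": {
  "motion": [
    [0,0,0,0,0,0,0],
    [0,0,0,0,0,-25,0],
    [0,0,0,0,0,-35,0],
    [0,0,0,0,0,-40,0],
    [0,0,0,0,0,-20,0]
  ]
}}

```text
time: 29.02
eef_pos: [0.6655, 0.0213, 0.1465]
orientation: [0.991, 0.13, -0.002, 0.001]
force: [0.7, 0.7, -1.2]
opening: 0.705
```

```bash
python3 - <<'E'
from h import *
weigh(8)
plan([(.433,-.307,.14,0,0)],38)
print('tub');plan([(.593,-.25,.15,0,0)],38)
E
```

```text
F mean [-0.2   0.06 -0.97] sd [0.62 0.53 1.14]
at [0.6631 0.0205 0.1398] yaw 14.95 t 29.42 open 0.699 F [-0.5  0.3 -0.5]
leg 11
[[0.0,0.001,0.024,-27.9,23.4,0.4,0],[0.0,0.001,0.024,-27.3,24.0,0.3,0],[0.0,0.001,0.024,-26.7,24.7,0.3,0],[0.0,0.001,0.024,-26.2,25.3,0.2,0],[0.0,0.001,0.024,-25.6,25.9,0.2,0]]
[[0.0,0.001,0.024,-24.9,26.5,0.2,0],[0.0,0.001,0.024,-24.3,27.1,0.1,0],[0.0,0.001,0.024,-23.6,27.7,0.1,0],[0.0,0.001,0.024,-23.0,28.2,0.1,0],[0.0,0.001,0.024,-22.3,28.7,0.0,0]]
[[0.0,0.001,0.024,-21.6,29.3,0.0,0]]
tub
at [0.6631 0.0205 0.1398] yaw 14.95 t 29.42 open 0.699 F [-0.5  0.3 -0.5]
leg 8
[[0.0,0.002,0.033,-17.2,30.4,-1.0,0],[0.0,0.002,0.033,-16.2,31.0,-1.1,0],[0.0,0.002,0.033,-15.2,31.5,-1.1,0],[0.0,0.002,0.033,-14.1,31.9,-1.1,0],[0.0,0.002,0.033,-13.1,32.4,-1.2,0]]
[[0.0,0.002,0.033,-12.0,32.8,-1.2,0],[0.0,0.002,0.033,-11.0,33.2,-1.2,0],[0.0,0.002,0.033,-9.9,33.5,-1.2,0]]
```

Empty, so it goes in the tub.

Request:
{"api": "drive_tool", "payload": {
  "motion": [
    [0,0,0.033,-17,30,-3,0],
    [0,0,0.033,-16,31,-3,0],
    [0,0,0.033,-15,31,-3,0],
    [0,0,0.033,-14,32,-1,0],
    [0,0,0.033,-13,32,-1,0]
  ]
}}

```text
time: 29.83
eef_pos: [0.6179, -0.139, 0.1447]
orientation: [0.998, 0.054, -0.01, -0.003]
force: [0.5, 0.2, -1.6]
opening: 0.703
```

Request:
{"api": "drive_tool", "payload": {
  "motion": [
    [0,0,0.033,-12,33,-1,0],
    [0,0,0.033,-11,33,-1,0],
    [0,0,0.02,-7,22,-1,0],
    [0,0,0,0,0,0,0]
  ]
}}

```text
time: 30.17
eef_pos: [0.588, -0.2428, 0.1426]
orientation: [1.0, 0.003, -0.015, -0.002]
force: [-0.4, -0.7, -0.3]
opening: 0.697
```

```bash
python3 - <<'E'
from h import *
plan([(.593,-.245,.09,0,0)],38)
E
```

```text
at [ 0.588  -0.2428  0.1426] yaw 0.38 t 30.17 open 0.697 F [-0.4 -0.7 -0.3]
leg 2
[[-0.002,0.015,0.003,3.3,1.2,26.2,0],[-0.002,0.015,0.003,2.9,1.2,26.2,0]]
```

Request:
{"api": "drive_tool", "payload": {
  "motion": [
    [-0.002,0.013,0.003,3,1,26,0],
    [-0.002,0.013,0.003,3,1,26,0],
    [0,0,0,0,0,22,0],
    [0,0,0,0,0,10,0]
  ]
}}

```text
time: 30.5
eef_pos: [0.5927, -0.2475, 0.0551]
orientation: [1.0, -0.002, -0.0, 0.0]
force: [-1.0, -0.2, -0.3]
opening: 0.701
```

```bash
python3 - <<'E'
from h import *
plan([(.593,-.245,.034,0,0)],38)
E
```

```text
at [ 0.5927 -0.2475  0.0551] yaw -0.28 t 30.50 open 0.701 F [-1.  -0.2 -0.3]
leg 1
[[0.001,0.001,-0.005,0.3,-2.5,21.1,0]]
```

Request:
{"api": "drive_tool", "payload": {
  "motion": [
    [0,0,0,0,-1,10,0],
    [0,0,0,0,0,4,0],
    [0,0,0,0,0,2,0]
  ]
}}

```text
time: 30.75
eef_pos: [0.5913, -0.2439, 0.0345]
orientation: [1.0, -0.001, -0.003, -0.001]
force: [1.0, -0.1, -0.4]
opening: 0.703
```

Request:
{"api": "drive_tool", "payload": {
  "motion": [
    [0,0,0,0,0,1,0.82],
    [0,0,0,0,0,0,0.82],
    [0,0,0,0,0,0,0.82],
    [0,0,0,0,0,0,0.82],
    [0,0,0,0,0,-30,0.82]
  ]
}}

```text
time: 31.17
eef_pos: [0.5907, -0.2422, 0.0619]
orientation: [1.0, -0.0, -0.005, -0.002]
force: [-1.3, 0.6, 0.8]
opening: 0.822
```

Request:
{"api": "drive_tool", "payload": {
  "motion": [
    [0,0,0,0,0,-40,0.9],
    [0,0,0,0,0,-40,1],
    [0,0,0,0,0,-30,1],
    [0,0,0,30,0,-30,1],
    [0,0,0,0,0,0,1]
  ]
}}

```text
time: 31.58
eef_pos: [0.6215, -0.2432, 0.2137]
orientation: [1.0, -0.0, -0.0, -0.001]
force: [0.2, 0.2, 1.0]
opening: 0.997
```

```bash
python3 - <<'E'
from h import *
print(r.get_obs()["eef_pos"],r.get_obs()["time"])
c=cam("top","pics/t4.png");tins(c)
a=c["image"][125:310,150:460,::-1]
cv2.imwrite("pics/t4.png",cv2.resize(a,(800,477),interpolation=cv2.INTER_CUBIC))
s=cam("side","pics/s4.png")
E
```

```text
[ 0.62152718 -0.24324459  0.2136735 ] 31.5833
[0.7406 0.2858 0.05  ] px [178. 177.] box 44 33 953
[ 0.731  -0.1948  0.05  ] px [351. 177.] box 50 13 301
[ 0.5834 -0.1907  0.05  ] px [352. 230.] box 27 53 176
[ 0.597  -0.2417  0.05  ] px [370. 225.] box 22 33 437
[0.5016 0.2651 0.05  ] px [185. 263.] box 46 74 1561
[ 0.4325 -0.2352  0.05  ] px [371. 286.] box 23 23 419
```

View pics/t4.png

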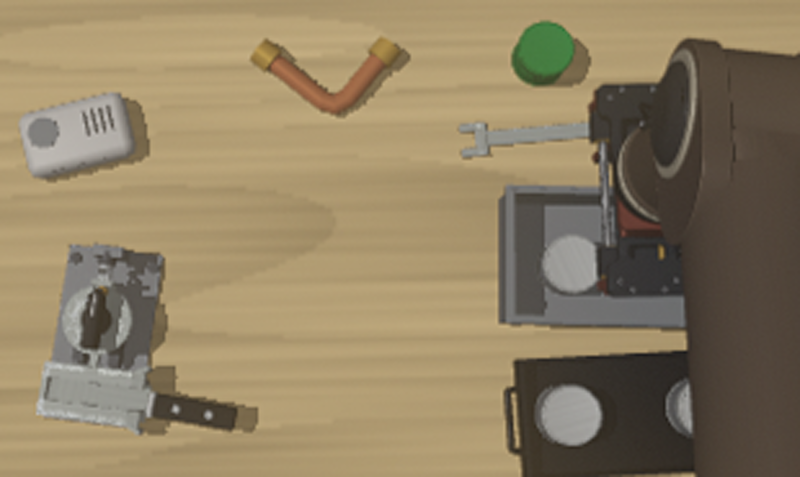

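View pics/s4.png

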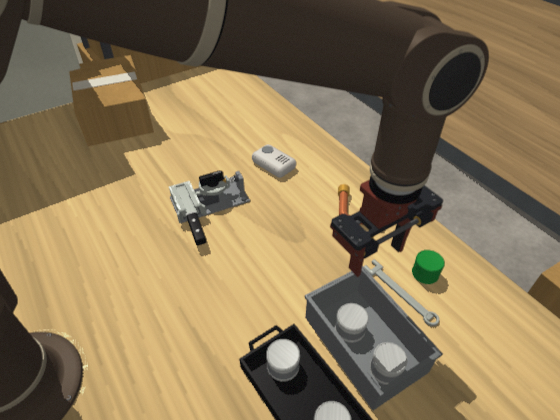

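Top crop and side view: two tins stand in the tub, two upright in the tray, none left on the table. The knob nose still points at the roller, the scraper is unmoved, and the bystanders are untouched. Handing in.

```bash
python3 -c "
from h import *
print(r.finish_job())"
```

```text
the job is handed in; nothing more can be done
None
```

The kit is packed and the job was handed in at about 32 s.

- **Scraper:** I slid it in blade-first until it met the end stop with about 16 N of resistance. That was about 3 mm further than my camera estimate. The pictures showed its shoulder at the mouth guides and its notch level with the keeper.
- **Cam knob:** I turned it clockwise to about 2.62 rad, worked out from the tool angle. The resisting torque fell to nearly zero, the nose points at the roller, and the keeper looks dropped. I had no direct reading of the keeper joint. My first grip closed on the knob's round hub, so I re-gripped higher on the bar before turning.
- **Tins:** Only four were there. Two weighed about 4.3 N and 4.8 N, so they are full, and they stand upright in the black tray. The other two read about 1 N, so they are empty, and they are in the grey tub. The unloaded force reading drifted by up to 1 N, but full and empty were still easy to tell apart.
- **Last checks:** The closing top and side views showed two tins in the tub, two upright in the tray, and the scraper and knob unchanged. The alarm, elbow, spanner and green tin were not moved, and the gripper was clear of everything. The arm partly hid one tray tin and one tub tin from the top camera; the side view shows both tub tins, while that tray tin is only partly in frame.

No check failed. The hand-in gave no verdict.

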